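Ease the wedge out from under the drip-station grating

ROBOT

A 6-joint arm with a two-finger parallel gripper is mounted at the origin on the work surface. World frame = base frame: x ahead of the robot, y to its left, z up, the work surface at z = 0. Lengths are in mm, angles in rad, forces in N, time in s.
With the tool pointing down it reaches from about 400 to 925 mm from the base axis. Payload 12.5 kg.
Tool frame: the origin (TCP) lies on the mounting face of the last link; the fingertips stand 190 mm ahead of it and the grasp point (between the pads) lies 171 mm ahead of it (env.grasp_offset is the distance from the TCP to the grasp point, in mm); z points along the fingers, y is the direction in which the jaws open and shut (so a half turn about z gives the same grasp; the last joint's range is limited). The gripper opens to 95 mm and grips with 3 to 60 N. Pads are 20 mm wide; open, the fingers measure 119 mm over their backs; the gripper's body (75 mm by 180 mm) begins 59 mm behind the grasp point.
Start: joints at [1.139, 0.491, 1.559, -0, 1.092, -0.106], TCP at [200.018, 592.13, 404.761] pointing down, gripper open.
Joint ranges: [-3.1, 3.1], [-0.84, 2.19], [0.05, 2.79], [-1.13, 4.28], [0.06, 2.93], [-2.69, 2.69]. Speed limits (rad/s): [2.22, 2.22, 2.79, 3.14, 3.14, 3.14].

INTERFACE

Orientations are given as [roll, pitch, yaw] about the fixed x, y, z axes, in that order (R = Rz(yaw) Ry(pitch) Rx(roll)).
In Python, from cell import env, viewer gives the robot as it stands.
- The arm moves only by the tool play_rows, never from a script. Its argument "increments" is a list of rows, each an object of numbers: "dx", "dy", "dz": the shift along the tool's x, y, z in mm; "rx", "ry", "rz": the turn, a rotation vector about the tool's x, y, z in units of 6 degrees (1.0 is 6 degrees). A call has 1 to 8 rows; each row is the pose to reach, as a shift and turn from the pose measured when the call began, along the tool's axes at that moment; what a row does not reach only later rows make up. A row lasts 1/12 s, in which the tool goes at most 41.7 mm and 7.16 degrees, less where a joint would pass 70% of its speed; a pose out of reach is approached as far as the arm can. A call with a gripper value outside its range is refused whole. "fingers" is the opening, from 0 (shut) to 1 (fully open), set as the call begins (left out, the last holds). The fingers move at their own pace and stop on an object; the grip force is fixed at half the most. Time passes only in rows, so rows that repeat a pose let the fingers close. It gives the time, the measured TCP pose, the force and the opening at its end, in the units of the state.
- env.state(): the state, without advancing time (a new reading comes with each control period).
- viewer.read_camera(name): name is "scene" or "top" or "wrist"; returns a dict with "image" (384x512x3 uint8, red, green, blue), "fx", "fy", "cx", "cy" (pixels), "rvec" (rotation vector, rad) and "tvec" (3), from world to camera coordinates, as OpenCV has them. Camera axes: x right, y down, z forward; pixel columns grow to the right and rows downward; lengths in mm; the calibration is good to about 2 mm. A picture is of the moment at which its call begins. There is no depth.
- env.job_done(): hands the job in, once; it reports no verdict.
The state is a dict: "t": time; "joints": joint angles; "qvel": joint speeds; "tau": joint torques, N m; "eef_pos": TCP position; "tcp_rot": TCP orientation; "ft_force": force on the tool from outside, world axes, zero at the start; "moment": the same for the moment, N m; "opening": opening from 0.0 (shut) to 1.0 (fully open).
Only numpy, scipy, OpenCV 4.12 (cv2) and the standard library are available. Lean on these libraries where they do the work, as an engineer would, in place of code of your own. Each camera call takes 0.05 s, during which the arm holds its last target.

TASK

Work the orange wedge backward out from under the heavy drip grating in small tugs of about 10 to 15 mm, pausing for about half a second after each so that the grating settles, and neither pry it up nor let it drop. Lay the wedge flat, wholly on the black rubber mat, then press the front of the grating gently down, with well under 50 N, until it is fully shut. Leave the pitcher, the white mug, the tamper, the syrup bottle and the canister where they stand.

Things in the scene. Friction and masses are not known exactly. Their poses are not given: they have to be found in the camera images.
- wedge_grip (a point): Orange plastic wedge, 190 mm long, 36 mm wide, 0.15 to 0.31 kg. This point: centre of its heel block (58 x 36 x 47.6 mm tall, grey inlay), 23.8 mm above its underside. +x points to the thin tip (161 mm away), z up; heel end 29 mm along -x. It starts flat on the counter, the block sticking out of the station towards the robot, 0 to 0.15 rad off square and within 45 mm of the edge's middle.
- wedge_tip (a point): middle of the wedge's thin end (8 mm high), at its underside; axes as the wedge. From the heel block the top slopes down evenly, 0.30 mm per mm, to this end. About 130 mm of the wedge starts under the grating, which rests on the slope; it must slide out along its own length. Drag is roughly 5 to 20 N at first, and near nothing once it is loose.
- wedge_heel (a point): middle of the wedge's thick end, at its underside; axes as the wedge
- front_edge (a point): Drip station, a fixed low white frame, 320 mm wide, 297 mm deep, open towards the robot, with a hinged steel grating (300 wide, 240 deep, 12 mm thick, 4 kg) on two side rails 260 mm apart. This point: on the counter right below the middle of the shut grating's front edge; +x points away from the robot into the station, y along the edge.
- grate: The grating; origin: middle of its lower front edge. +x to its hinge, 240 mm behind. Shut, this edge is 18 mm above the counter (top 30 mm). It starts at 44 to 49 mm on the wedge and sinks as that comes out; the stiff hinge stops it at 24 to 29 mm, the wedge then being loose. From there a push of 6 to 12 N at the front takes it to its hard stop at 18 mm, where it stays.
- grate_front (a point): top face of the grating, middle of its 34 mm deep solid front bar, 17 mm behind the front edge (the place to press); moves with the grating; 30 mm above the counter when shut
- mat_center (a point): Black ribbed rubber mat fixed on the counter, 260 x 140 mm, 5 mm thick; this point is the centre of its top face, x along its 260 mm side. It is left or right of the wedge; a steel knock box (150 x 130 x 85 mm) stands on the other side.
- pitcher: steel milk pitcher, 90 mm across, 100 mm tall; a bystander, origin at the centre of its underside
- cup_a: white mug, 80 mm across, 65 mm tall; a bystander, origin at the centre of its underside
- tamper: wooden tamper, 58 mm across, 87 mm tall; a bystander, origin at the centre of its underside
- syrup: amber syrup bottle, 70 mm across, 220 mm tall; a bystander, origin at the centre of its underside
- canister: white canister, 100 mm across, 130 mm tall; a bystander, origin at the centre of its underside

How it is judged:
By the outcome, as a careful person would: the job done as asked, in the order asked, and still so for the second after the job is handed in, with the robot touching nothing.
It also fails if it takes over 67 s, if anything falls off the work surface, if the arm or the gripper's body presses on something with over 40 N, if the wrist force passes 120 N, or if a joint passes its speed limit or range.

## Working session

There is one attempt and no reset: what is moved stays moved. The work goes in short steps, Python scripts to look and compute and a tool call to move; the robot and the scene stay as the last step left them, time stands still between calls to the robot, and variables do not carry over. Pictures are saved under pics/ and viewed, and the job is handed in when it is done.

Besides the shell and the picture viewer there is one more tool, called after "Call:" by a JSON object that holds its "api" and its "payload", one argument or row to a line. play_rows: Moves the arm, as the interface text tells. Its arguments: {"type":"object","properties":{"increments":{"type":"array","items":{"type":"object","properties":{"dx":{"type":"number"},"dy":{"type":"number"},"dz":{"type":"number"},"rx":{"type":"number"},"ry":{"type":"number"},"rz":{"type":"number"}}}},"fingers":{"type":"number"}},"required":["increments"]}

```bash
ls; mkdir -p pics
python3 - <<'E'
from cell import env, viewer
import cv2
s=env.state(); print(s)
for n in ("scene","top","wrist"):
    c=viewer.read_camera(n); cv2.imwrite(f"pics/{n}0.png",cv2.cvtColor(c["image"],cv2.COLOR_RGB2BGR))
    print(n,{k:c[k] for k in c if k!="image"})
E
```

```text
pics
{'t': 0.0, 'joints': array([ 1.13937023e+00,  4.91543249e-01,  1.55947487e+00,  8.08693568e-06,
        1.09169035e+00, -1.05557949e-01]), 'qvel': array([-3.52231126e-04,  9.15202185e-05, -1.58700218e-03, -1.52075042e-03,
        1.70313303e-03,  1.97620290e-03]), 'tau': array([ 1.40319198e-04, -6.12663817e+01, -2.58175099e+01,  6.92415750e-02,
        4.83278360e-02, -8.73547719e-05]), 'eef_pos': array([200.01688411, 592.08449512, 404.16300916]), 'tcp_rot': array([-3.14048381e+00, -1.24696571e-04,  2.81572071e+00]), 'ft_force': array([ 0.18485911,  0.52374806, -0.51795156]), 'moment': array([ 0.00498837, -0.02997415,  0.05827259]), 'opening': 1.0038732623953874}
scene {'fx': 464.5437604479726, 'fy': 464.5437604479726, 'cx': 255.73242814429634, 'cy': 197.56777212982254, 'rvec': array([ 1.90952897,  1.14150341, -0.597481  ]), 'tvec': array([-306.85636101, -263.04213921, 2093.38265111])}
top {'fx': 416.92530496354743, 'fy': 416.92530496354743, 'cx': 253.0687715637005, 'cy': 192.86824307527476, 'rvec': array([ 2.19667592, -2.12860472,  0.16232227]), 'tvec': array([ -26.60535099,  607.0494972 , 1519.61655554])}
wrist {'fx': 302.4534200406869, 'fy': 302.4534200406869, 'cx': 254.62522627701284, 'cy': 191.94499390982776, 'rvec': array([-2.37498701, -1.70540289, -0.21946203]), 'tvec': array([-624.25663152,  -28.18079825,  390.27045527])}
```

View pics/scene0.png

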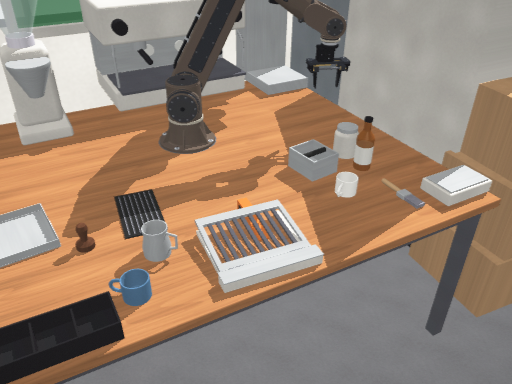

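View pics/top0.png

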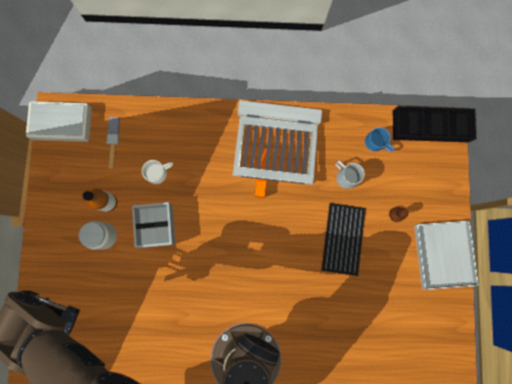

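View pics/wrist0.png

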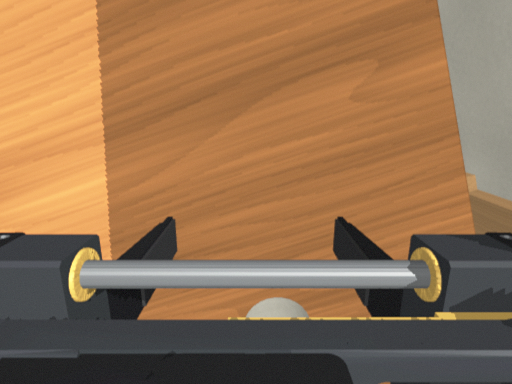

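The top view shows the wedge heel at about (261,188), the station at about (277,145), the mat at about (344,239), the pitcher at about (350,175) and the knock box at about (153,225). I'll zoom in next and compute world coordinates.

```bash
cat > h.py <<'E'
from cell import env, viewer
import cv2, numpy as np
from scipy.spatial.transform import Rotation as Ro
def cam(n):
    c=viewer.read_camera(n); c["R"]=cv2.Rodrigues(c["rvec"])[0]; c["K"]=np.array([[c["fx"],0,c["cx"]],[0,c["fy"],c["cy"]],[0,0,1]]); return c
def ray(c,u,v):
    d=c["R"].T@np.linalg.solve(c["K"],[u,v,1.]); o=-c["R"].T@c["tvec"]; return o,d
def onz(c,u,v,z):
    o,d=ray(c,u,v); return o+d*(z-o[2])/d[2]
def proj(c,p):
    q=cv2.projectPoints(np.array(p,float).reshape(-1,3),c["rvec"],c["tvec"],c["K"],None)[0]; return q.reshape(-1,2)
def tri(obs):
    A=np.zeros((3,3));b=np.zeros(3)
    for c,u,v in obs:
        o,d=ray(c,u,v); d=d/np.linalg.norm(d); P=np.eye(3)-np.outer(d,d); A+=P;b+=P@o
    x=np.linalg.solve(A,b); return x,[proj(c,x)[0]-[u,v] for c,u,v in obs]
def crop(c,name,x0,y0,x1,y1,s):
    im=cv2.cvtColor(c["image"],cv2.COLOR_RGB2BGR)[y0:y1,x0:x1]; im=cv2.resize(im,None,fx=s,fy=s,interpolation=cv2.INTER_CUBIC)
    for u in range((x0//10+1)*10,x1,10): cv2.putText(im,str(u),((u-x0)*s,8),0,.3,(255,0,255),1); cv2.line(im,((u-x0)*s,0),((u-x0)*s,4),(255,0,255),1)
    for v in range((y0//10+1)*10,y1,10): cv2.putText(im,str(v),(0,(v-y0)*s),0,.3,(255,0,255),1)
    cv2.imwrite("pics/"+name,im)
E
python3 - <<'E'
from h import *
c=cam("top"); crop(c,"topz.png",225,95,375,280,3); 
s=cam("scene"); crop(s,"scz.png",110,180,330,295,3)
for n,u,v,z in [("heel top front-mid",261,195,47),("mat c",344,239,5),("pitcher",350,175,50)]: print(n,onz(c,u,v,z).round())
# orange colour mask
im=c["image"].astype(int); hsv=cv2.cvtColor(c["image"],cv2.COLOR_RGB2HSV)
print(hsv[186:192,258:265].reshape(-1,3)[:8])
E
```

```text
heel top front-mid [600. -37.  47.]
mat c [ 447. -358.    5.]
pitcher [ 686. -369.   50.]
[[ 16 255 248]
 [ 16 255 248]
 [ 16 255 248]
 [ 16 255 247]
 [ 15 255 247]
 [ 16 255 248]
 [ 15 255 247]
 [ 16 255 248]]
```

```bash
true
```

```text
(no output)
```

View pics/topz.png

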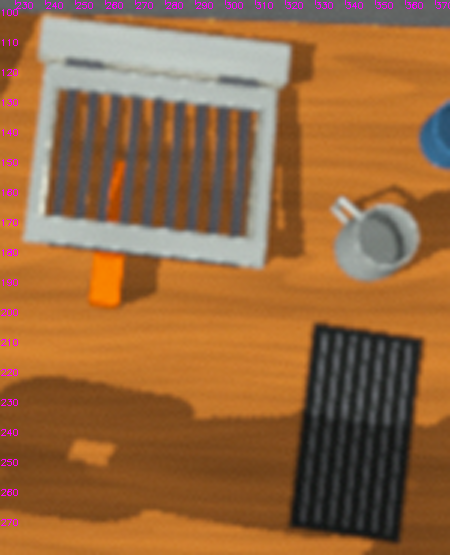

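View pics/scz.png

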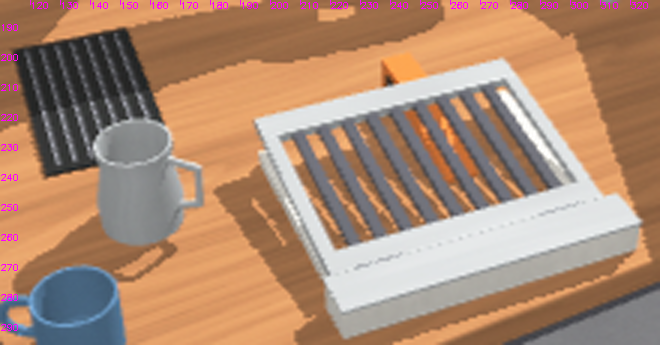

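Run:
```python
from h import *
w=cam("wrist"); s=env.state(); R=Ro.from_euler("xyz",s["tcp_rot"]).as_matrix()
o=-w["R"].T@w["tvec"]; print("cam in tool",R.T@(o-s["eef_pos"])); print("cam axes in tool\n",(R.T@w["R"].T).round(3)); print(R.round(3))
c=cam("top")
for n,u,v,z in [("mat",331,203.3,5),("mat",365.3,208.3,5),("mat",357.7,275.3,5),("mat",322.3,270.7,5),("heel",255,196,47.6),("heel",264.7,197.3,47.6),("tamper",399,213,60),("pitch",350,170,100),("wtip",265,149,8),("gl",233,175.5,58),("gr",312,184,58)]: print(n,onz(c,u,v,z).round())
```

```text
cam in tool [72.31072562 -0.33724404 20.35831746]
cam axes in tool
 [[ 0.    -0.967 -0.255]
 [ 1.     0.    -0.   ]
 [ 0.    -0.255  0.967]]
[[-0.947  0.32  -0.   ]
 [ 0.32   0.947 -0.   ]
 [ 0.    -0.    -1.   ]]
mat [ 582. -308.    5.]
mat [ 567. -439.    5.]
mat [ 314. -410.    5.]
mat [ 327. -276.    5.]
heel [595. -15.  48.]
heel [591. -51.  48.]
tamper [ 548. -549.   60.]
pitch [ 695. -357.  100.]
wtip [785. -49.   8.]
gl [668.  69.  58.]
gr [ 646. -225.   58.]
```

Call:
{"api": "play_rows", "payload": {
  "increments": [
    {"dx": -34,"dy": -21,"rz": -0.3},
    {"dx": -68,"dy": -42,"rz": -0.6},
    {"dx": -102,"dy": -63,"rz": -0.9},
    {"dx": -136,"dy": -84,"rz": -1.2},
    {"dx": -170,"dy": -105,"rz": -1.5},
    {"dx": -204,"dy": -127,"rz": -1.8},
    {"dx": -238,"dy": -148,"rz": -2.1},
    {"dx": -272,"dy": -169,"rz": -2.24}
  ],
  "fingers": 1.0
}}

```text
invalid input
```

Call:
{"api": "play_rows", "payload": {
  "increments": [
    {"dx": -34,"dy": -21,"dz": 0,"rx": 0,"ry": 0,"rz": -0.3},
    {"dx": -68,"dy": -42,"dz": 0,"rx": 0,"ry": 0,"rz": -0.6},
    {"dx": -102,"dy": -63,"dz": 0,"rx": 0,"ry": 0,"rz": -0.9},
    {"dx": -136,"dy": -84,"dz": 0,"rx": 0,"ry": 0,"rz": -1.2},
    {"dx": -170,"dy": -105,"dz": 0,"rx": 0,"ry": 0,"rz": -1.5},
    {"dx": -204,"dy": -127,"dz": 0,"rx": 0,"ry": 0,"rz": -1.8},
    {"dx": -238,"dy": -148,"dz": 0,"rx": 0,"ry": 0,"rz": -2.1},
    {"dx": -272,"dy": -169,"dz": 0,"rx": 0,"ry": 0,"rz": -2.24}
  ]
}}

```text
t: 1.02
eef_pos: [404.5, 343.2, 404.9]
tcp_rot: [3.142, 0.0, 3.052]
ft_force: [0.0, 0.7, 0.2]
opening: 0.999
```

Call:
{"api": "play_rows", "payload": {
  "increments": [
    {"dx": -28,"dy": -29,"dz": 0,"rx": 0,"ry": 0,"rz": 0},
    {"dx": -56,"dy": -58,"dz": 0,"rx": 0,"ry": 0,"rz": 0},
    {"dx": -84,"dy": -87,"dz": 0,"rx": 0,"ry": 0,"rz": 0},
    {"dx": -112,"dy": -116,"dz": 0,"rx": 0,"ry": 0,"rz": 0},
    {"dx": -140,"dy": -145,"dz": 0,"rx": 0,"ry": 0,"rz": 0},
    {"dx": -168,"dy": -174,"dz": 0,"rx": 0,"ry": 0,"rz": 0},
    {"dx": -196,"dy": -203,"dz": 0,"rx": 0,"ry": 0,"rz": 0},
    {"dx": -224,"dy": -232,"dz": 0,"rx": 0,"ry": 0,"rz": 0}
  ]
}}

```text
t: 1.68
eef_pos: [607.8, 90.3, 405.0]
tcp_rot: [3.141, 0.0, 3.052]
ft_force: [-0.2, 0.4, 0.7]
opening: 1.005
```

Call:
{"api": "play_rows", "payload": {
  "increments": [
    {"dx": -25,"dy": -24,"dz": 0,"rx": 0,"ry": 0,"rz": 0},
    {"dx": -45,"dy": -43,"dz": 0,"rx": 0,"ry": 0,"rz": 0},
    {"dx": -45,"dy": -43,"dz": 0,"rx": 0,"ry": 0,"rz": 0},
    {"dx": -45,"dy": -43,"dz": 0,"rx": 0,"ry": 0,"rz": 0}
  ]
}}

```text
t: 2.02
eef_pos: [649.3, 42.2, 404.3]
tcp_rot: [3.141, -0.0, 3.05]
ft_force: [0.1, 0.4, 0.5]
opening: 1.003
```

Run:
```python
from h import *
w=cam("wrist"); np.save("w1.npy",w,allow_pickle=True); s=env.state(); print(s["t"],s["eef_pos"],s["tcp_rot"])
crop(w,"w1.png",0,0,512,240,1)
o=w["image"]; cv2.imwrite("pics/w1b.png",cv2.cvtColor(o,cv2.COLOR_RGB2BGR))
```

```text
2.0667 [648.70042847  43.20880321 404.54284051] [ 3.14132939e+00 -5.63337592e-04  3.05115835e+00]
```

View pics/w1b.png

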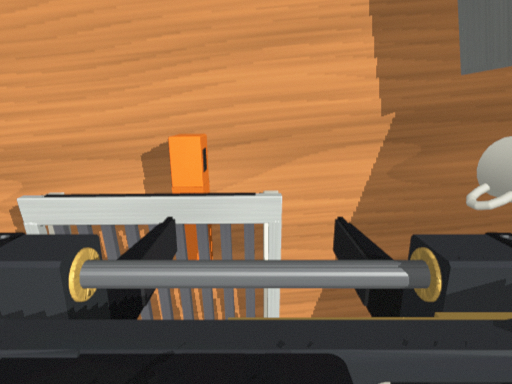

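Call:
{"api": "play_rows", "payload": {
  "increments": [
    {"dx": 3,"dy": -26,"dz": 25,"rx": 0,"ry": 0,"rz": 0},
    {"dx": 5,"dy": -52,"dz": 50,"rx": 0,"ry": 0,"rz": 0},
    {"dx": 7,"dy": -79,"dz": 74,"rx": 0,"ry": 0,"rz": 0},
    {"dx": 7,"dy": -79,"dz": 74,"rx": 0,"ry": 0,"rz": 0},
    {"dx": 7,"dy": -79,"dz": 74,"rx": 0,"ry": 0,"rz": 0}
  ]
}}

```text
t: 2.48
eef_pos: [634.0, -34.7, 329.8]
tcp_rot: [3.141, -0.003, 3.05]
ft_force: [-0.1, 0.1, -0.0]
opening: 1.005
```

Run:
```python
from h import *
w=cam("wrist"); np.save("w2.npy",w,allow_pickle=True); s=env.state(); print(s["t"],s["eef_pos"],s["tcp_rot"])
crop(w,"w2.png",180,80,330,250,4)
w=np.load("w1.npy",allow_pickle=True).item(); crop(w,"w1z.png",140,110,300,220,4)
```

```text
2.5333 [634.39750808 -33.98162326 330.96773028] [ 3.14110455e+00 -5.69001384e-04  3.05133349e+00]
```

View pics/w2.png

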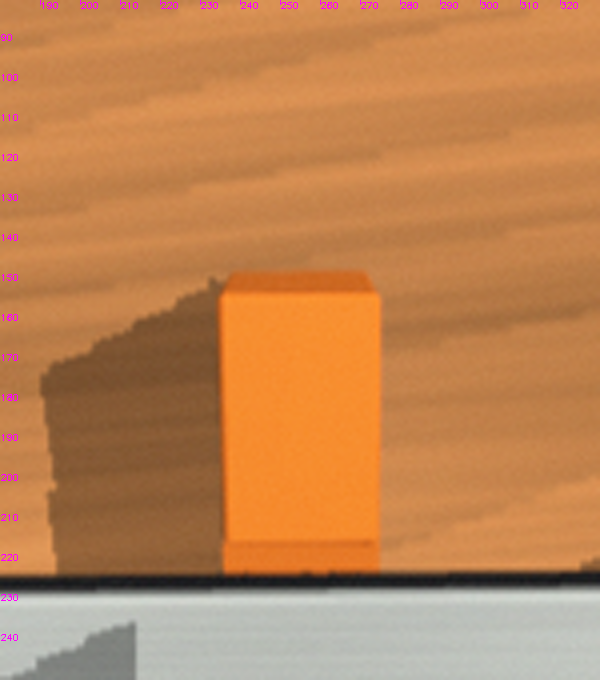

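View pics/w1z.png

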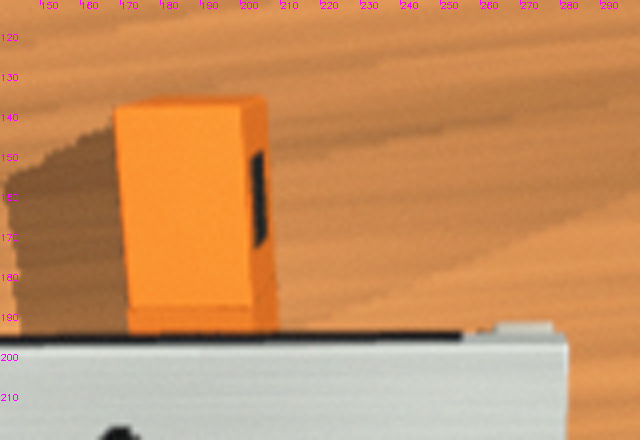

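Run:
```python
from h import *
a=np.load("w1.npy",allow_pickle=True).item(); b=np.load("w2.npy",allow_pickle=True).item()
P={}
for n,p,q in [("BL",(168.75,136.75),(234.75,153.25)),("BR",(199.75,136.25),(275,153.25)),("FL",(172.25,186.5),(236.25,215.25)),("FR",(203,186.5),(274.75,215.25)),("botBR",(206.5,134.5),(272,148))]:
    x,r=tri([(a,*p),(b,*q)]); P[n]=x; print(n,x.round(1),np.round(r,1).tolist(), onz(a,*p,47.6).round(1),onz(b,*q,47.6).round(1))
C=np.mean([P[k] for k in("BL","BR","FL","FR")],0); print("ctr",C)
# fit pose at z=47.6: x,y,yaw
from scipy.optimize import least_squares
t=P
loc=np.array([[-29,18],[-29,-18],[29,18],[29,-18]])
obs=[(a,[(168.75,136.75),(199.75,136.25),(172.25,186.5),(203,186.5)]),(b,[(234.75,153.25),(275,153.25),(236.25,215.25),(274.75,215.25)])]
# image up = toward robot, tool y: left in image?  label left in image = world?
def f(v):
    x,y,th,z=v; c,s=np.cos(th),np.sin(th); L=np.c_[x+c*loc[:,0]-s*loc[:,1]*sg,y+s*loc[:,0]+c*loc[:,1]*sg,np.full(4,z)]
    return np.concatenate([(proj(k,L)-np.array(o)).ravel() for k,o in obs])
for sg in(1,-1):
    r=least_squares(f,[620,-35,-.09,47]); print(sg,r.x.round(4),r.cost, f(r.x).round(1))
```

```text
BL [594.4 -48.6  43.4] [[0.0, -0.1], [-0.0, 0.2]] [594.3 -47.5  47.6] [593.8 -48.3  47.6]
BR [596.9 -13.5  47.6] [[-0.0, 0.0], [0.0, -0.0]] [596.9 -13.5  47.6] [597.  -13.5  47.6]
FL [650.6 -53.1  46.3] [[-0.0, 0.0], [0.0, -0.1]] [650.3 -52.7  47.6] [650.3 -53.   47.6]
FR [653.8 -17.9  46.4] [[-0.0, 0.0], [0.0, -0.0]] [653.5 -17.6  47.6] [653.4 -17.9  47.6]
botBR [ 5.98e+02 -1.36e+01 -3.00e-01] [[0.0, -0.2], [-0.1, 0.3]] [595.7  -5.9  47.6] [592.2 -15.8  47.6]
ctr [623.95463032 -33.27719849  45.92793726]
1 [ 6.447871e+02 -4.561990e+01 -4.220000e-02 -6.412980e+01] 4402.075727533822 [ 37.5   8.  -17.9   9.7  37.4  -3.4 -16.9  -2.2  25.2   5.1 -44.    6.6
  25.7 -12.1 -40.7 -10.8]
-1 [ 6.245862e+02 -3.352980e+01 -8.300000e-02  4.305110e+01] 1.4330894667755807 [-0.3 -0.3  1.1 -0.1  0.2  0.6  0.5  0.3 -0.5 -0.1  0.1 -0.4 -0.5  0.3
 -0.3 -0. ]
```

Call:
{"api": "play_rows", "payload": {
  "increments": [
    {"dx": 5,"dy": 0,"dz": 30,"rx": 0,"ry": 0,"rz": -0.07},
    {"dx": 10,"dy": 0,"dz": 60,"rx": 0,"ry": 0,"rz": -0.07},
    {"dx": 14.4,"dy": 0,"dz": 90,"rx": 0,"ry": 0,"rz": -0.07},
    {"dx": 14.4,"dy": 0,"dz": 115,"rx": 0,"ry": 0,"rz": -0.07},
    {"dx": 14.4,"dy": 0,"dz": 128,"rx": 0,"ry": 0,"rz": -0.07},
    {"dx": 14.4,"dy": 0,"dz": 133,"rx": 0,"ry": 0,"rz": -0.07},
    {"dx": 14.4,"dy": 0,"dz": 133,"rx": 0,"ry": 0,"rz": -0.07}
  ]
}}

```text
t: 3.12
eef_pos: [620.4, -31.8, 198.1]
tcp_rot: [3.141, -0.001, 3.06]
ft_force: [-0.3, -0.1, 0.1]
opening: 0.999
```

Run:
```python
from h import *
w=cam("wrist"); s=env.state(); print(s["t"],s["eef_pos"],s["tcp_rot"],s["ft_force"])
cv2.imwrite("pics/w3.png",cv2.cvtColor(w["image"],cv2.COLOR_RGB2BGR))
```

```text
3.1667 [620.52973426 -31.9981998  199.03015076] [3.14118637e+00 7.72067250e-04 3.05952751e+00] [ 0.38335842  0.18379749 -0.47969294]
```

View pics/w3.png

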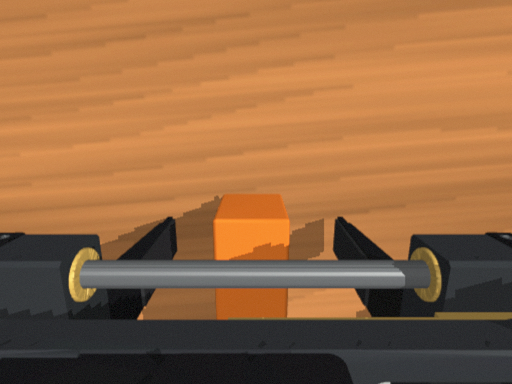

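The fingers straddle the block, which sits at u≈252 against a jaw centre of about 255. Closing now.

Call:
{"api": "play_rows", "payload": {
  "increments": [
    {"dx": 0,"dy": -1,"dz": 1,"rx": 0,"ry": 0,"rz": 0},
    {"dx": 0,"dy": -1,"dz": 1,"rx": 0,"ry": 0,"rz": 0},
    {"dx": 0,"dy": -1,"dz": 1,"rx": 0,"ry": 0,"rz": 0},
    {"dx": 0,"dy": -1,"dz": 1,"rx": 0,"ry": 0,"rz": 0},
    {"dx": 0,"dy": -1,"dz": 1,"rx": 0,"ry": 0,"rz": 0},
    {"dx": 0,"dy": -1,"dz": 1,"rx": 0,"ry": 0,"rz": 0}
  ],
  "fingers": 0.0
}}

```text
t: 3.67
eef_pos: [620.4, -33.1, 198.3]
tcp_rot: [3.141, 0.001, 3.059]
ft_force: [-0.4, 1.1, 0.0]
opening: 0.635
```

Run:
```python
from h import *
s=env.state(); print(s["t"],s["eef_pos"],s["tcp_rot"],s["ft_force"],s["opening"])
```

```text
3.6667 [620.44406649 -33.06599448 198.28050516] [3.14117968e+00 1.05752767e-03 3.05931883e+00] [-0.41369385  1.13543485  0.04332602] 0.6349110464324857
```

Still closing.

Call:
{"api": "play_rows", "payload": {
  "increments": [
    {"dx": 0,"dy": 0,"dz": 0,"rx": 0,"ry": 0,"rz": 0},
    {"dx": 0,"dy": 0,"dz": 0,"rx": 0,"ry": 0,"rz": 0},
    {"dx": 0,"dy": 0,"dz": 0,"rx": 0,"ry": 0,"rz": 0},
    {"dx": 0,"dy": 0,"dz": 0,"rx": 0,"ry": 0,"rz": 0},
    {"dx": 0,"dy": 0,"dz": 0,"rx": 0,"ry": 0,"rz": 0},
    {"dx": 0,"dy": 0,"dz": 0,"rx": 0,"ry": 0,"rz": 0}
  ]
}}

```text
t: 4.17
eef_pos: [620.4, -33.1, 198.2]
tcp_rot: [3.141, 0.001, 3.059]
ft_force: [-0.3, -1.4, 0.7]
opening: 0.376
```

Call:
{"api": "play_rows", "payload": {
  "increments": [
    {"dx": 4,"dy": 0,"dz": 0,"rx": 0,"ry": 0,"rz": 0},
    {"dx": 8,"dy": 0,"dz": 0,"rx": 0,"ry": 0,"rz": 0},
    {"dx": 12,"dy": 0,"dz": 0,"rx": 0,"ry": 0,"rz": 0},
    {"dx": 12,"dy": 0,"dz": 0,"rx": 0,"ry": 0,"rz": 0},
    {"dx": 12,"dy": 0,"dz": 0,"rx": 0,"ry": 0,"rz": 0},
    {"dx": 12,"dy": 0,"dz": 0,"rx": 0,"ry": 0,"rz": 0},
    {"dx": 12,"dy": 0,"dz": 0,"rx": 0,"ry": 0,"rz": 0},
    {"dx": 12,"dy": 0,"dz": 0,"rx": 0,"ry": 0,"rz": 0}
  ]
}}

```text
t: 4.83
eef_pos: [608.8, -32.2, 198.2]
tcp_rot: [3.141, 0.002, 3.059]
ft_force: [5.7, -1.2, -4.7]
opening: 0.378
```

Call:
{"api": "play_rows", "payload": {
  "increments": [
    {"dx": 0,"dy": 0,"dz": 0,"rx": 0,"ry": 0,"rz": 0},
    {"dx": 0,"dy": 0,"dz": 0,"rx": 0,"ry": 0,"rz": 0}
  ]
}}

```text
t: 5.0
eef_pos: [608.8, -32.2, 198.2]
tcp_rot: [3.141, 0.002, 3.059]
ft_force: [2.4, -0.7, -2.8]
opening: 0.375
```

Run:
```python
from h import *
w=cam("scene"); s=env.state(); print(s["t"],s["eef_pos"],s["tcp_rot"],s["ft_force"],s["moment"])
crop(w,"s1.png",180,120,380,290,3)
```

```text
5.05 [608.77260217 -32.23495721 198.25727407] [3.14140353e+00 2.25745226e-03 3.05925120e+00] [ 2.08684274 -1.38490851 -1.94691993] [-0.21191455 -0.85376662 -0.04553461]
```

View pics/s1.png

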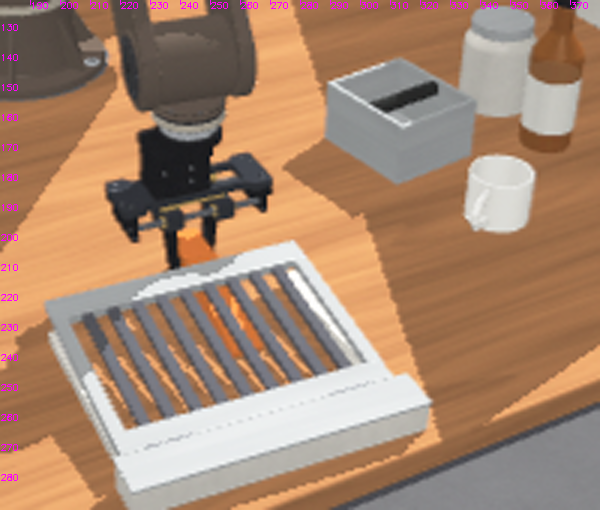

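Call:
{"api": "play_rows", "payload": {
  "increments": [
    {"dx": 4,"dy": 0,"dz": 0,"rx": 0,"ry": 0,"rz": 0},
    {"dx": 8,"dy": 0,"dz": 0,"rx": 0,"ry": 0,"rz": 0},
    {"dx": 12,"dy": 0,"dz": 0,"rx": 0,"ry": 0,"rz": 0},
    {"dx": 12,"dy": 0,"dz": 0,"rx": 0,"ry": 0,"rz": 0},
    {"dx": 12,"dy": 0,"dz": 0,"rx": 0,"ry": 0,"rz": 0},
    {"dx": 12,"dy": 0,"dz": 0,"rx": 0,"ry": 0,"rz": 0},
    {"dx": 12,"dy": 0,"dz": 0,"rx": 0,"ry": 0,"rz": 0},
    {"dx": 12,"dy": 0,"dz": 0,"rx": 0,"ry": 0,"rz": 0}
  ]
}}

```text
t: 5.72
eef_pos: [596.6, -31.2, 198.3]
tcp_rot: [3.141, 0.002, 3.059]
ft_force: [-1.9, -0.4, 0.2]
opening: 0.378
```

Call:
{"api": "play_rows", "payload": {
  "increments": [
    {"dx": 0,"dy": 0,"dz": 0,"rx": 0,"ry": 0,"rz": 0},
    {"dx": 0,"dy": 0,"dz": 0,"rx": 0,"ry": 0,"rz": 0}
  ]
}}

```text
t: 5.88
eef_pos: [596.7, -31.2, 198.2]
tcp_rot: [3.141, 0.001, 3.059]
ft_force: [-0.6, -0.1, -0.6]
opening: 0.38
```

Call:
{"api": "play_rows", "payload": {
  "increments": [
    {"dx": 4,"dy": 0,"dz": 0,"rx": 0,"ry": 0,"rz": 0},
    {"dx": 8,"dy": 0,"dz": 0,"rx": 0,"ry": 0,"rz": 0},
    {"dx": 12,"dy": 0,"dz": 0,"rx": 0,"ry": 0,"rz": 0},
    {"dx": 12,"dy": 0,"dz": 0,"rx": 0,"ry": 0,"rz": 0},
    {"dx": 12,"dy": 0,"dz": 0,"rx": 0,"ry": 0,"rz": 0},
    {"dx": 12,"dy": 0,"dz": 0,"rx": 0,"ry": 0,"rz": 0},
    {"dx": 12,"dy": 0,"dz": 0,"rx": 0,"ry": 0,"rz": 0},
    {"dx": 12,"dy": 0,"dz": 0,"rx": 0,"ry": 0,"rz": 0}
  ]
}}

```text
t: 6.55
eef_pos: [584.6, -30.2, 198.2]
tcp_rot: [3.141, 0.001, 3.059]
ft_force: [-2.6, -0.5, 0.7]
opening: 0.38
```

Call:
{"api": "play_rows", "payload": {
  "increments": [
    {"dx": 0,"dy": 0,"dz": 0,"rx": 0,"ry": 0,"rz": 0},
    {"dx": 0,"dy": 0,"dz": 0,"rx": 0,"ry": 0,"rz": 0}
  ]
}}

```text
t: 6.72
eef_pos: [584.6, -30.2, 198.3]
tcp_rot: [3.141, 0.001, 3.059]
ft_force: [-0.8, -0.6, 0.3]
opening: 0.381
```

Run:
```python
from h import *
w=cam("top"); s=env.state(); print(s["t"],s["eef_pos"],s["tcp_rot"],s["ft_force"],s["moment"])
crop(w,"t2.png",220,95,370,280,3)
w=cam("wrist"); cv2.imwrite("pics/w4.png",cv2.cvtColor(w["image"],cv2.COLOR_RGB2BGR))
```

```text
6.7667 [584.58609364 -30.19601541 198.23901047] [3.14130362e+00 8.07891946e-04 3.05928032e+00] [-0.77862855 -0.09745436  0.34731604] [-0.14940739 -0.35368143  0.00813841]
```

View pics/t2.png

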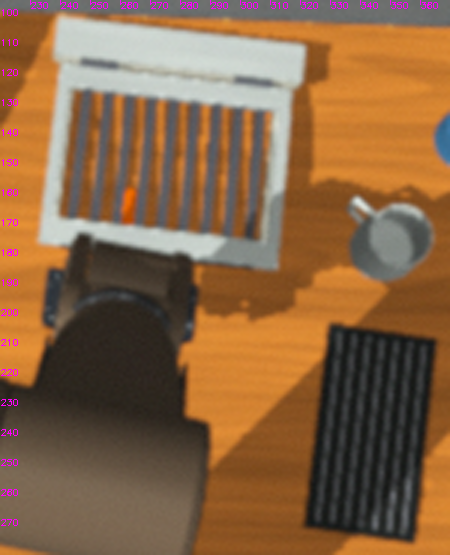

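View pics/w4.png

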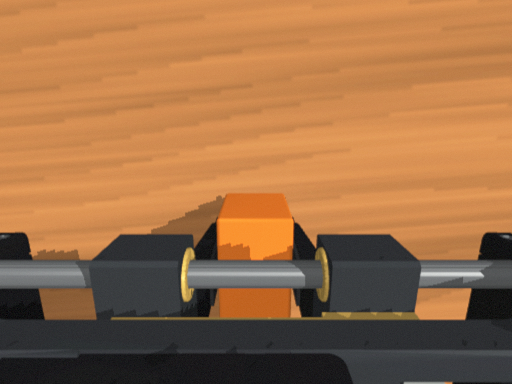

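Call:
{"api": "play_rows", "payload": {
  "increments": [
    {"dx": 4,"dy": 0,"dz": 0,"rx": 0,"ry": 0,"rz": 0},
    {"dx": 8,"dy": 0,"dz": 0,"rx": 0,"ry": 0,"rz": 0},
    {"dx": 12,"dy": 0,"dz": 0,"rx": 0,"ry": 0,"rz": 0},
    {"dx": 12,"dy": 0,"dz": 0,"rx": 0,"ry": 0,"rz": 0},
    {"dx": 12,"dy": 0,"dz": 0,"rx": 0,"ry": 0,"rz": 0},
    {"dx": 12,"dy": 0,"dz": 0,"rx": 0,"ry": 0,"rz": 0},
    {"dx": 12,"dy": 0,"dz": 0,"rx": 0,"ry": 0,"rz": 0},
    {"dx": 12,"dy": 0,"dz": 0,"rx": 0,"ry": 0,"rz": 0}
  ]
}}

```text
t: 7.48
eef_pos: [572.1, -29.1, 198.2]
tcp_rot: [3.141, -0.001, 3.059]
ft_force: [-5.1, 0.4, 5.7]
opening: 0.374
```

Call:
{"api": "play_rows", "payload": {
  "increments": [
    {"dx": 0,"dy": 0,"dz": 0,"rx": 0,"ry": 0,"rz": 0},
    {"dx": 0,"dy": 0,"dz": 0,"rx": 0,"ry": 0,"rz": 0}
  ]
}}

```text
t: 7.65
eef_pos: [572.1, -29.1, 198.2]
tcp_rot: [3.141, -0.001, 3.059]
ft_force: [-1.8, -0.5, 1.6]
opening: 0.377
```

Call:
{"api": "play_rows", "payload": {
  "increments": [
    {"dx": 4,"dy": 0,"dz": 0,"rx": 0,"ry": 0,"rz": 0},
    {"dx": 8,"dy": 0,"dz": 0,"rx": 0,"ry": 0,"rz": 0},
    {"dx": 12,"dy": 0,"dz": 0,"rx": 0,"ry": 0,"rz": 0},
    {"dx": 12,"dy": 0,"dz": 0,"rx": 0,"ry": 0,"rz": 0},
    {"dx": 12,"dy": 0,"dz": 0,"rx": 0,"ry": 0,"rz": 0},
    {"dx": 12,"dy": 0,"dz": 0,"rx": 0,"ry": 0,"rz": 0},
    {"dx": 12,"dy": 0,"dz": 0,"rx": 0,"ry": 0,"rz": 0},
    {"dx": 12,"dy": 0,"dz": 0,"rx": 0,"ry": 0,"rz": 0}
  ]
}}

```text
t: 8.32
eef_pos: [559.6, -28.0, 198.2]
tcp_rot: [3.141, -0.003, 3.059]
ft_force: [-5.8, 0.9, 5.2]
opening: 0.377
```

Call:
{"api": "play_rows", "payload": {
  "increments": [
    {"dx": 0,"dy": 0,"dz": 0,"rx": 0,"ry": 0,"rz": 0},
    {"dx": 0,"dy": 0,"dz": 0,"rx": 0,"ry": 0,"rz": 0}
  ]
}}

```text
t: 8.48
eef_pos: [559.6, -28.1, 198.3]
tcp_rot: [3.141, -0.003, 3.059]
ft_force: [-2.6, -0.6, 2.2]
opening: 0.377
```

Call:
{"api": "play_rows", "payload": {
  "increments": [
    {"dx": 4,"dy": 0,"dz": 0,"rx": 0,"ry": 0,"rz": 0},
    {"dx": 8,"dy": 0,"dz": 0,"rx": 0,"ry": 0,"rz": 0},
    {"dx": 12,"dy": 0,"dz": 0,"rx": 0,"ry": 0,"rz": 0},
    {"dx": 12,"dy": 0,"dz": 0,"rx": 0,"ry": 0,"rz": 0},
    {"dx": 12,"dy": 0,"dz": 0,"rx": 0,"ry": 0,"rz": 0},
    {"dx": 12,"dy": 0,"dz": 0,"rx": 0,"ry": 0,"rz": 0},
    {"dx": 12,"dy": 0,"dz": 0,"rx": 0,"ry": 0,"rz": 0},
    {"dx": 12,"dy": 0,"dz": 0,"rx": 0,"ry": 0,"rz": 0}
  ]
}}

```text
t: 9.15
eef_pos: [547.6, -27.1, 198.3]
tcp_rot: [3.141, -0.004, 3.059]
ft_force: [-2.0, 0.4, 0.9]
opening: 0.377
```

Call:
{"api": "play_rows", "payload": {
  "increments": [
    {"dx": 0,"dy": 0,"dz": 0,"rx": 0,"ry": 0,"rz": 0},
    {"dx": 0,"dy": 0,"dz": 0,"rx": 0,"ry": 0,"rz": 0}
  ]
}}

```text
t: 9.32
eef_pos: [547.7, -27.1, 198.3]
tcp_rot: [3.141, -0.004, 3.059]
ft_force: [-1.8, 0.9, 2.7]
opening: 0.376
```

Run:
```python
from h import *
w=cam("scene"); s=env.state(); print(s["t"],s["eef_pos"],s["tcp_rot"],s["ft_force"],s["moment"])
crop(w,"s3.png",180,120,380,290,3)
w=cam("top"); crop(w,"t3.png",220,95,370,280,3)
```

```text
9.3667 [547.6553614  -27.05147013 198.25386401] [ 3.14103917 -0.00374802  3.05947812] [-2.94225344  0.0525275   2.43674034] [-0.04562456 -0.0839438   0.02670437]
```

View pics/s3.png

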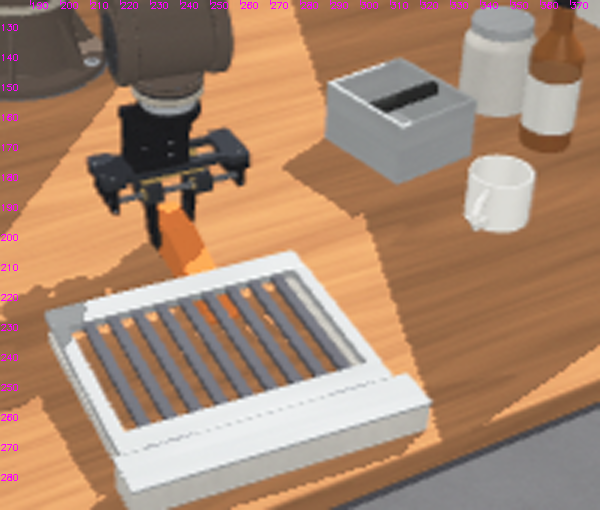

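View pics/t3.png

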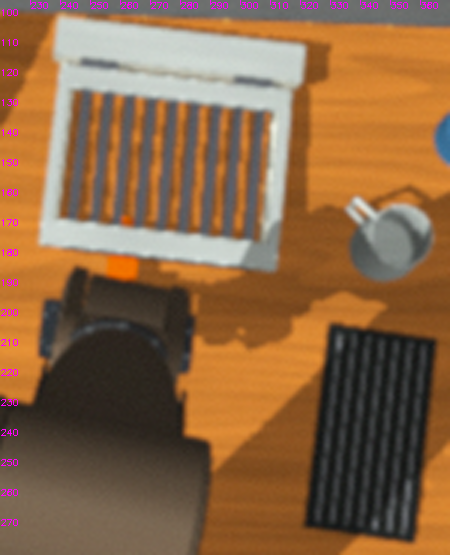

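Call:
{"api": "play_rows", "payload": {
  "increments": [
    {"dx": 4,"dy": 0,"dz": 0,"rx": 0,"ry": 0,"rz": 0},
    {"dx": 8,"dy": 0,"dz": 0,"rx": 0,"ry": 0,"rz": 0},
    {"dx": 12,"dy": 0,"dz": 0,"rx": 0,"ry": 0,"rz": 0},
    {"dx": 12,"dy": 0,"dz": 0,"rx": 0,"ry": 0,"rz": 0},
    {"dx": 12,"dy": 0,"dz": 0,"rx": 0,"ry": 0,"rz": 0},
    {"dx": 12,"dy": 0,"dz": 0,"rx": 0,"ry": 0,"rz": 0},
    {"dx": 12,"dy": 0,"dz": 0,"rx": 0,"ry": 0,"rz": 0},
    {"dx": 12,"dy": 0,"dz": 0,"rx": 0,"ry": 0,"rz": 0}
  ]
}}

```text
t: 10.08
eef_pos: [535.7, -26.1, 198.3]
tcp_rot: [3.141, -0.004, 3.059]
ft_force: [-1.8, -0.5, 2.7]
opening: 0.377
```

Call:
{"api": "play_rows", "payload": {
  "increments": [
    {"dx": 0,"dy": 0,"dz": 0,"rx": 0,"ry": 0,"rz": 0},
    {"dx": 0,"dy": 0,"dz": 0,"rx": 0,"ry": 0,"rz": 0}
  ]
}}

```text
t: 10.25
eef_pos: [535.7, -26.1, 198.3]
tcp_rot: [3.141, -0.004, 3.059]
ft_force: [-3.1, -0.6, 2.0]
opening: 0.378
```

Call:
{"api": "play_rows", "payload": {
  "increments": [
    {"dx": 4,"dy": 0,"dz": 0,"rx": 0,"ry": 0,"rz": 0},
    {"dx": 8,"dy": 0,"dz": 0,"rx": 0,"ry": 0,"rz": 0},
    {"dx": 12,"dy": 0,"dz": 0,"rx": 0,"ry": 0,"rz": 0},
    {"dx": 12,"dy": 0,"dz": 0,"rx": 0,"ry": 0,"rz": 0},
    {"dx": 12,"dy": 0,"dz": 0,"rx": 0,"ry": 0,"rz": 0},
    {"dx": 12,"dy": 0,"dz": 0,"rx": 0,"ry": 0,"rz": 0},
    {"dx": 12,"dy": 0,"dz": 0,"rx": 0,"ry": 0,"rz": 0},
    {"dx": 12,"dy": 0,"dz": 0,"rx": 0,"ry": 0,"rz": 0}
  ]
}}

```text
t: 10.92
eef_pos: [523.7, -25.0, 198.3]
tcp_rot: [3.141, -0.004, 3.059]
ft_force: [-2.7, 0.2, 2.2]
opening: 0.374
```

Call:
{"api": "play_rows", "payload": {
  "increments": [
    {"dx": 0,"dy": 0,"dz": 0,"rx": 0,"ry": 0,"rz": 0},
    {"dx": 0,"dy": 0,"dz": 0,"rx": 0,"ry": 0,"rz": 0}
  ]
}}

```text
t: 11.08
eef_pos: [523.7, -25.0, 198.3]
tcp_rot: [3.141, -0.004, 3.06]
ft_force: [-2.0, 0.3, 1.9]
opening: 0.376
```

Call:
{"api": "play_rows", "payload": {
  "increments": [
    {"dx": 4,"dy": 0,"dz": 0,"rx": 0,"ry": 0,"rz": 0},
    {"dx": 8,"dy": 0,"dz": 0,"rx": 0,"ry": 0,"rz": 0},
    {"dx": 12,"dy": 0,"dz": 0,"rx": 0,"ry": 0,"rz": 0},
    {"dx": 12,"dy": 0,"dz": 0,"rx": 0,"ry": 0,"rz": 0},
    {"dx": 12,"dy": 0,"dz": 0,"rx": 0,"ry": 0,"rz": 0},
    {"dx": 12,"dy": 0,"dz": 0,"rx": 0,"ry": 0,"rz": 0},
    {"dx": 12,"dy": 0,"dz": 0,"rx": 0,"ry": 0,"rz": 0},
    {"dx": 12,"dy": 0,"dz": 0,"rx": 0,"ry": 0,"rz": 0}
  ]
}}

```text
t: 11.75
eef_pos: [511.7, -24.0, 198.4]
tcp_rot: [3.141, -0.005, 3.06]
ft_force: [-2.1, -0.2, 2.1]
opening: 0.374
```

Call:
{"api": "play_rows", "payload": {
  "increments": [
    {"dx": 0,"dy": 0,"dz": 0,"rx": 0,"ry": 0,"rz": 0},
    {"dx": 0,"dy": 0,"dz": 0,"rx": 0,"ry": 0,"rz": 0}
  ]
}}

```text
t: 11.92
eef_pos: [511.7, -24.0, 198.4]
tcp_rot: [3.141, -0.005, 3.06]
ft_force: [-2.1, 0.2, 2.5]
opening: 0.375
```

Call:
{"api": "play_rows", "payload": {
  "increments": [
    {"dx": 4,"dy": 0,"dz": 0,"rx": 0,"ry": 0,"rz": 0},
    {"dx": 8,"dy": 0,"dz": 0,"rx": 0,"ry": 0,"rz": 0},
    {"dx": 12,"dy": 0,"dz": 0,"rx": 0,"ry": 0,"rz": 0},
    {"dx": 12,"dy": 0,"dz": 0,"rx": 0,"ry": 0,"rz": 0},
    {"dx": 12,"dy": 0,"dz": 0,"rx": 0,"ry": 0,"rz": 0},
    {"dx": 12,"dy": 0,"dz": 0,"rx": 0,"ry": 0,"rz": 0},
    {"dx": 12,"dy": 0,"dz": 0,"rx": 0,"ry": 0,"rz": 0},
    {"dx": 12,"dy": 0,"dz": 0,"rx": 0,"ry": 0,"rz": 0}
  ]
}}

```text
t: 12.58
eef_pos: [499.7, -23.1, 198.4]
tcp_rot: [3.141, -0.005, 3.06]
ft_force: [-1.8, 1.2, 1.8]
opening: 0.377
```

Call:
{"api": "play_rows", "payload": {
  "increments": [
    {"dx": 0,"dy": 0,"dz": 0,"rx": 0,"ry": 0,"rz": 0},
    {"dx": 0,"dy": 0,"dz": 0,"rx": 0,"ry": 0,"rz": 0}
  ]
}}

```text
t: 12.75
eef_pos: [499.7, -23.0, 198.4]
tcp_rot: [3.141, -0.005, 3.06]
ft_force: [-2.1, -0.6, 2.2]
opening: 0.38
```

Call:
{"api": "play_rows", "payload": {
  "increments": [
    {"dx": 4,"dy": 0,"dz": 0,"rx": 0,"ry": 0,"rz": 0},
    {"dx": 8,"dy": 0,"dz": 0,"rx": 0,"ry": 0,"rz": 0},
    {"dx": 12,"dy": 0,"dz": 0,"rx": 0,"ry": 0,"rz": 0},
    {"dx": 12,"dy": 0,"dz": 0,"rx": 0,"ry": 0,"rz": 0},
    {"dx": 12,"dy": 0,"dz": 0,"rx": 0,"ry": 0,"rz": 0},
    {"dx": 12,"dy": 0,"dz": 0,"rx": 0,"ry": 0,"rz": 0},
    {"dx": 12,"dy": 0,"dz": 0,"rx": 0,"ry": 0,"rz": 0},
    {"dx": 12,"dy": 0,"dz": 0,"rx": 0,"ry": 0,"rz": 0}
  ]
}}

```text
t: 13.42
eef_pos: [487.8, -22.0, 198.5]
tcp_rot: [3.141, -0.005, 3.06]
ft_force: [-2.2, -0.3, 1.2]
opening: 0.377
```

Run:
```python
from h import *
w=cam("scene"); s=env.state(); print(s["t"],s["eef_pos"],s["tcp_rot"],s["ft_force"],s["moment"])
crop(w,"s4.png",180,120,380,290,3)
w=cam("top"); crop(w,"t4.png",220,95,370,280,3)
```

```text
13.4667 [487.78522755 -22.05946432 198.44408255] [ 3.14092782 -0.00517096  3.05955517] [-1.69453497  0.71694858  1.25595437] [-0.01726199 -0.05764615 -0.0020864 ]
```

View pics/s4.png

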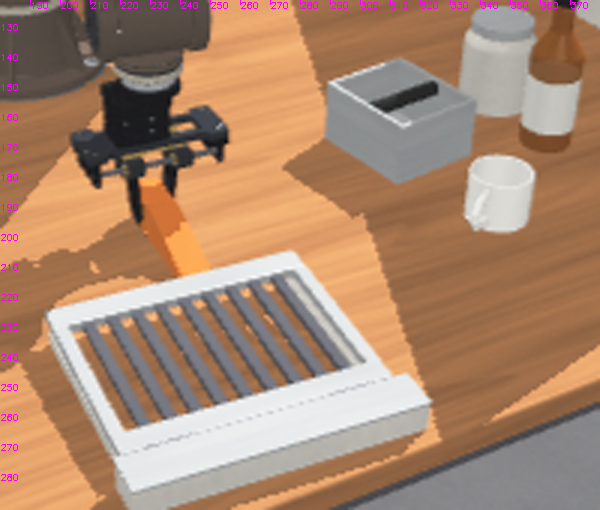

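View pics/t4.png

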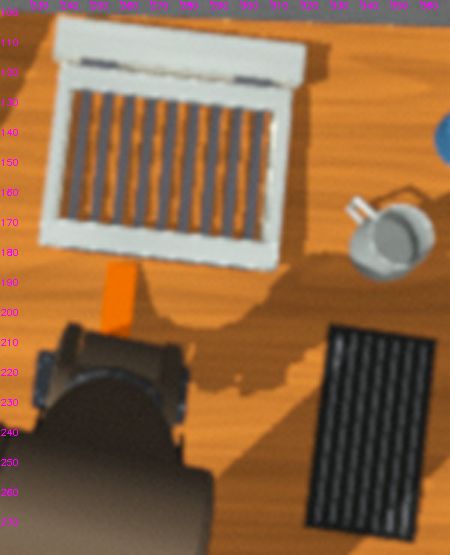

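Call:
{"api": "play_rows", "payload": {
  "increments": [
    {"dx": 0,"dy": 0,"dz": 0,"rx": 0,"ry": 0,"rz": 0},
    {"dx": 0,"dy": 0,"dz": 0,"rx": 0,"ry": 0,"rz": 0}
  ]
}}

```text
t: 13.68
eef_pos: [487.8, -22.0, 198.4]
tcp_rot: [3.141, -0.005, 3.06]
ft_force: [-1.9, 0.3, 2.2]
opening: 0.377
```

Call:
{"api": "play_rows", "payload": {
  "increments": [
    {"dx": 4,"dy": 0,"dz": 0,"rx": 0,"ry": 0,"rz": 0},
    {"dx": 8,"dy": 0,"dz": 0,"rx": 0,"ry": 0,"rz": 0},
    {"dx": 12,"dy": 0,"dz": 0,"rx": 0,"ry": 0,"rz": 0},
    {"dx": 12,"dy": 0,"dz": 0,"rx": 0,"ry": 0,"rz": 0},
    {"dx": 12,"dy": 0,"dz": 0,"rx": 0,"ry": 0,"rz": 0},
    {"dx": 12,"dy": 0,"dz": 0,"rx": 0,"ry": 0,"rz": 0},
    {"dx": 12,"dy": 0,"dz": 0,"rx": 0,"ry": 0,"rz": 0},
    {"dx": 12,"dy": 0,"dz": 0,"rx": 0,"ry": 0,"rz": 0}
  ]
}}

```text
t: 14.35
eef_pos: [475.8, -21.0, 198.5]
tcp_rot: [3.141, -0.005, 3.06]
ft_force: [-0.7, 0.1, 1.0]
opening: 0.376
```

Call:
{"api": "play_rows", "payload": {
  "increments": [
    {"dx": 0,"dy": 0,"dz": 0,"rx": 0,"ry": 0,"rz": 0},
    {"dx": 0,"dy": 0,"dz": 0,"rx": 0,"ry": 0,"rz": 0}
  ]
}}

```text
t: 14.52
eef_pos: [475.9, -21.1, 198.5]
tcp_rot: [3.141, -0.005, 3.06]
ft_force: [-2.2, -0.0, 1.4]
opening: 0.375
```

Call:
{"api": "play_rows", "payload": {
  "increments": [
    {"dx": 4,"dy": 0,"dz": 0,"rx": 0,"ry": 0,"rz": 0},
    {"dx": 8,"dy": 0,"dz": 0,"rx": 0,"ry": 0,"rz": 0},
    {"dx": 12,"dy": 0,"dz": 0,"rx": 0,"ry": 0,"rz": 0},
    {"dx": 12,"dy": 0,"dz": 0,"rx": 0,"ry": 0,"rz": 0},
    {"dx": 12,"dy": 0,"dz": 0,"rx": 0,"ry": 0,"rz": 0},
    {"dx": 12,"dy": 0,"dz": 0,"rx": 0,"ry": 0,"rz": 0},
    {"dx": 12,"dy": 0,"dz": 0,"rx": 0,"ry": 0,"rz": 0},
    {"dx": 12,"dy": 0,"dz": 0,"rx": 0,"ry": 0,"rz": 0}
  ]
}}

```text
t: 15.18
eef_pos: [463.9, -20.1, 198.6]
tcp_rot: [3.141, -0.006, 3.06]
ft_force: [-1.7, 0.5, 2.4]
opening: 0.376
```

Call:
{"api": "play_rows", "payload": {
  "increments": [
    {"dx": 0,"dy": 0,"dz": 0,"rx": 0,"ry": 0,"rz": 0},
    {"dx": 0,"dy": 0,"dz": 0,"rx": 0,"ry": 0,"rz": 0},
    {"dx": 0,"dy": 0,"dz": -5,"rx": 0,"ry": 0,"rz": 0},
    {"dx": 0,"dy": 0,"dz": -15,"rx": 0,"ry": 0,"rz": 0},
    {"dx": 0,"dy": 0,"dz": -25,"rx": 0,"ry": 0,"rz": 0},
    {"dx": 0,"dy": 0,"dz": -30,"rx": 0,"ry": 0,"rz": 0},
    {"dx": 0,"dy": 0,"dz": -30,"rx": 0,"ry": 0,"rz": 0}
  ]
}}

```text
t: 15.77
eef_pos: [464.2, -20.1, 229.4]
tcp_rot: [3.141, -0.004, 3.06]
ft_force: [0.7, 0.5, -2.9]
opening: 0.38
```

Run:
```python
from h import *
w=cam("scene"); s=env.state(); print(s["t"],s["eef_pos"],s["tcp_rot"],s["ft_force"],s["moment"])
crop(w,"s5.png",110,120,330,290,3)
t=cam("top"); crop(t,"t5.png",220,95,370,280,3)
for a,b in [((322.3,270.7),(152.3,189.3)),((357.7,275.3),(115,196.7)),((365.3,208.3),(125,238.7))]:
    x,r=tri([(t,*a),(w,*b)]); print(x.round(1),np.round(r,1).tolist(),onz(w,*b,5).round(1))
```

```text
15.8167 [464.09131147 -20.10966669 228.89021762] [ 3.14097199 -0.00471075  3.0595912 ] [ 0.34504491  0.0098203  -3.11687231] [0.03138074 0.16472411 0.04434459]
[ 327.6 -274.3    0.9] [[-0.7, -0.3], [-0.8, -0.1]] [ 335.7 -273.6    5. ]
[ 313.8 -409.3    1.2] [[-0.3, -0.1], [-0.4, -0.0]] [ 320.7 -409.1    5. ]
[ 567.5 -441.6   -2.6] [[-0.0, -0.0], [-0.0, -0.0]] [ 577.5 -443.1    5. ]
```

View pics/s5.png

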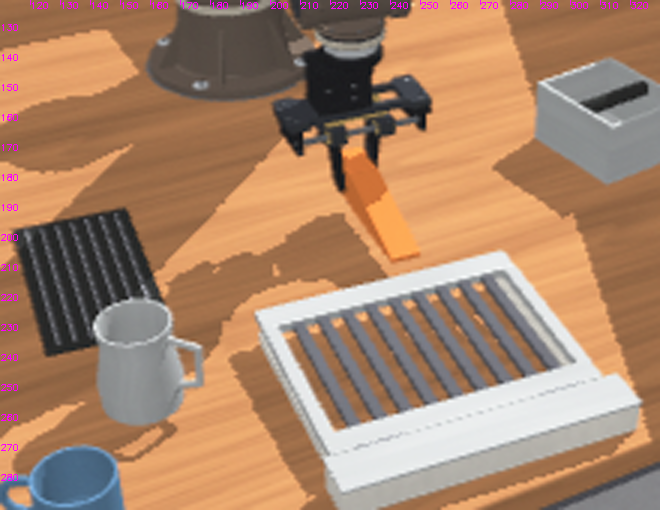

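View pics/t5.png

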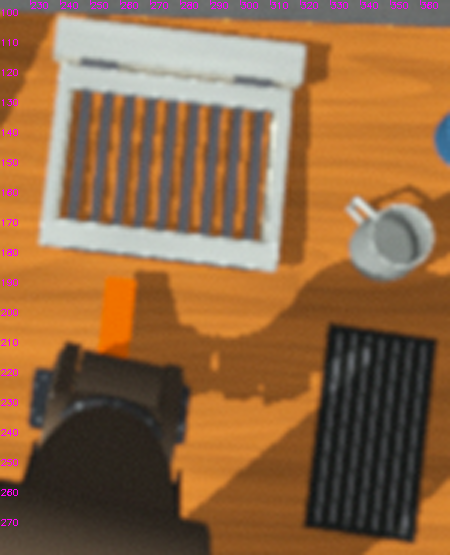

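Call:
{"api": "play_rows", "payload": {
  "increments": [
    {"dx": 4,"dy": -22,"dz": -3,"rx": 0,"ry": 0,"rz": 0.05},
    {"dx": 10,"dy": -56,"dz": -5,"rx": 0,"ry": 0,"rz": 0.1},
    {"dx": 16,"dy": -92,"dz": -5,"rx": 0,"ry": 0,"rz": 0.15},
    {"dx": 23,"dy": -128,"dz": -5,"rx": 0,"ry": 0,"rz": 0.2},
    {"dx": 29,"dy": -164,"dz": -5,"rx": 0,"ry": 0,"rz": 0.25},
    {"dx": 35,"dy": -200,"dz": -5,"rx": 0,"ry": 0,"rz": 0.3},
    {"dx": 41,"dy": -232,"dz": -5,"rx": 0,"ry": 0,"rz": 0.35},
    {"dx": 45,"dy": -255,"dz": -5,"rx": 0,"ry": 0,"rz": 0.36}
  ]
}}

```text
t: 16.53
eef_pos: [397.3, -273.0, 233.0]
tcp_rot: [3.141, -0.006, 3.02]
ft_force: [1.6, -0.2, -3.5]
opening: 0.379
```

Run:
```python
from h import *
s=env.state(); print(s["t"],s["eef_pos"],s["tcp_rot"],s["ft_force"],s["joints"])
R=Ro.from_euler("xyz",s["tcp_rot"]).as_matrix()
print(R.T@(np.array([377.5,-349.5,230])-s["eef_pos"]), (s["tcp_rot"][2]-3.0216)/np.radians(6))
```

```text
16.5333 [ 397.34304675 -273.04229575  232.98465704] [ 3.14098863 -0.00584035  3.02013719] [ 1.57934874 -0.22680261 -3.52051851] [-0.73868801  0.56154965  2.06333565 -0.0057932   0.52182692 -2.18299752]
[ 10.41586838 -78.30041779   2.99824624] -0.013968844363718909
```

Call:
{"api": "play_rows", "payload": {
  "increments": [
    {"dx": 4,"dy": -30,"dz": 0,"rx": 0,"ry": 0,"rz": 0},
    {"dx": 8,"dy": -58,"dz": 2,"rx": 0,"ry": 0,"rz": 0},
    {"dx": 10.4,"dy": -78,"dz": 5,"rx": 0,"ry": 0,"rz": 0},
    {"dx": 10.4,"dy": -78,"dz": 12,"rx": 0,"ry": 0,"rz": 0},
    {"dx": 10.4,"dy": -78,"dz": 18,"rx": 0,"ry": 0,"rz": 0},
    {"dx": 10.4,"dy": -78,"dz": 20,"rx": 0,"ry": 0,"rz": 0},
    {"dx": 10.4,"dy": -78,"dz": 20,"rx": 0,"ry": 0,"rz": 0}
  ]
}}

```text
t: 17.12
eef_pos: [377.6, -348.2, 212.1]
tcp_rot: [3.139, -0.008, 3.021]
ft_force: [-0.9, 0.4, -3.0]
opening: 0.378
```

Run:
```python
from h import *
w=cam("scene"); s=env.state(); print(s["t"],s["eef_pos"],s["tcp_rot"],s["ft_force"],s["moment"],s["joints"])
crop(w,"s6.png",90,100,250,260,4)
t=cam("top"); crop(t,"t6.png",290,170,420,290,4)
```

```text
17.1667 [ 377.70748527 -348.23382854  212.53087181] [ 3.13991953 -0.00691627  3.0212912 ] [-0.32990876  0.53087143 -1.86391365] [ 0.0797253   0.09629035 -0.01907021] [-0.87288637  0.62525444  1.99694869 -0.00698827  0.52559213 -2.31731953]
```

View pics/s6.png

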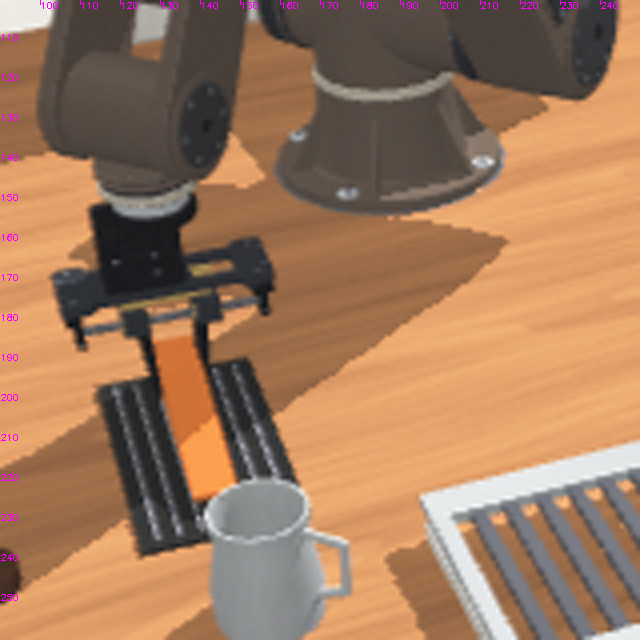

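View pics/t6.png

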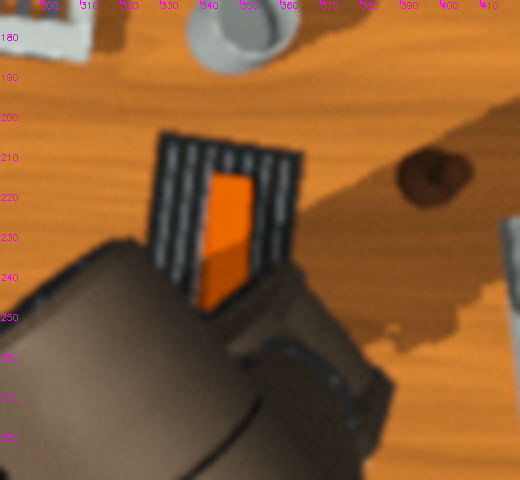

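Call:
{"api": "play_rows", "payload": {
  "increments": [
    {"dx": 0,"dy": 0,"dz": 3,"rx": 0,"ry": -0.07,"rz": 0},
    {"dx": 0,"dy": 0,"dz": 6,"rx": 0,"ry": -0.07,"rz": 0},
    {"dx": 0,"dy": 0,"dz": 8,"rx": 0,"ry": -0.07,"rz": 0},
    {"dx": 0,"dy": 0,"dz": 9,"rx": 0,"ry": -0.07,"rz": 0},
    {"dx": 0,"dy": 0,"dz": 9,"rx": 0,"ry": -0.07,"rz": 0},
    {"dx": 0,"dy": 0,"dz": 9,"rx": 0,"ry": -0.07,"rz": 0}
  ]
}}

```text
t: 17.72
eef_pos: [377.8, -348.3, 203.8]
tcp_rot: [3.14, 0.001, 3.021]
ft_force: [-0.6, 0.5, -2.8]
opening: 0.375
```

Call:
{"api": "play_rows", "payload": {
  "increments": [
    {"dx": 0,"dy": 0,"dz": 0.5,"rx": 0,"ry": 0,"rz": 0},
    {"dx": 0,"dy": 0,"dz": 1,"rx": 0,"ry": 0,"rz": 0},
    {"dx": 0,"dy": 0,"dz": 1,"rx": 0,"ry": 0,"rz": 0},
    {"dx": 0,"dy": 0,"dz": 1,"rx": 0,"ry": 0,"rz": 0}
  ]
}}

```text
t: 18.05
eef_pos: [377.8, -348.4, 203.2]
tcp_rot: [3.141, 0.001, 3.021]
ft_force: [0.3, 0.1, 5.8]
opening: 0.376
```

Contact with the mat: 5.8 N upward at 203.2 mm, where I expected 203.4. Releasing.

Call:
{"api": "play_rows", "payload": {
  "increments": [
    {"dx": 0,"dy": 0,"dz": -0.3,"rx": 0,"ry": 0,"rz": 0},
    {"dx": 0,"dy": 0,"dz": -0.3,"rx": 0,"ry": 0,"rz": 0},
    {"dx": 0,"dy": 0,"dz": -0.3,"rx": 0,"ry": 0,"rz": 0},
    {"dx": 0,"dy": 0,"dz": -0.3,"rx": 0,"ry": 0,"rz": 0},
    {"dx": 0,"dy": 0,"dz": -0.3,"rx": 0,"ry": 0,"rz": 0},
    {"dx": 0,"dy": 0,"dz": -0.3,"rx": 0,"ry": 0,"rz": 0}
  ],
  "fingers": 1.0
}}

```text
t: 18.55
eef_pos: [377.8, -348.4, 203.5]
tcp_rot: [3.141, 0.001, 3.021]
ft_force: [-0.4, -0.1, -0.2]
opening: 0.739
```

Call:
{"api": "play_rows", "payload": {
  "increments": [
    {"dx": 0,"dy": 0,"dz": 0,"rx": 0,"ry": 0,"rz": 0},
    {"dx": 0,"dy": 0,"dz": -10,"rx": 0,"ry": 0,"rz": 0},
    {"dx": 0,"dy": 0,"dz": -35,"rx": 0,"ry": 0,"rz": 0},
    {"dx": 0,"dy": 0,"dz": -70,"rx": 0,"ry": 0,"rz": 0},
    {"dx": 0,"dy": 0,"dz": -105,"rx": 0,"ry": 0,"rz": 0},
    {"dx": -30,"dy": 0,"dz": -130,"rx": 0,"ry": 0,"rz": 0},
    {"dx": -60,"dy": 0,"dz": -150,"rx": 0,"ry": 0,"rz": 0},
    {"dx": -80,"dy": 0,"dz": -150,"rx": 0,"ry": 0,"rz": 0}
  ]
}}

```text
t: 19.22
eef_pos: [458.8, -358.3, 359.2]
tcp_rot: [-3.138, 0.008, 3.021]
ft_force: [0.3, 0.5, -0.4]
opening: 1.002
```

Run:
```python
from h import *
w=cam("wrist"); s=env.state(); print(s["t"],s["eef_pos"],s["tcp_rot"],s["ft_force"],s["opening"])
cv2.imwrite("pics/w7.png",cv2.cvtColor(w["image"],cv2.COLOR_RGB2BGR))
w=cam("scene"); crop(w,"s7.png",90,150,330,300,3)
```

```text
19.2667 [ 460.7723555  -358.41372816  357.04270219] [-3.13847596  0.00722327  3.02213683] [-0.97143229  1.71737792 -1.64115685] 0.997692621881511
```

View pics/w7.png

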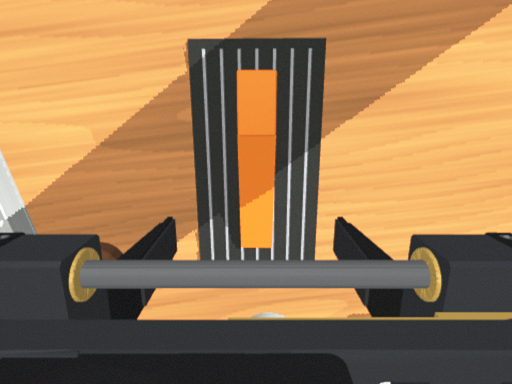

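View pics/s7.png

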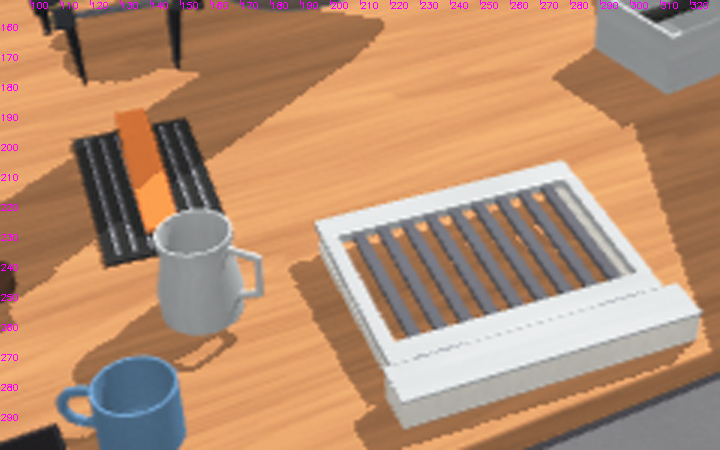

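The wedge lies flat on the mat with margin all round: block at (257,102), tip at (257,247), mat columns about 190–325. Next I'll look at the grating front.

Call:
{"api": "play_rows", "payload": {
  "increments": [
    {"dx": -20,"dy": 27,"dz": -4,"rx": 0,"ry": 0,"rz": -0.05},
    {"dx": -42,"dy": 58,"dz": -8,"rx": 0,"ry": 0,"rz": -0.1},
    {"dx": -64,"dy": 89,"dz": -12,"rx": 0,"ry": 0,"rz": -0.15},
    {"dx": -86,"dy": 120,"dz": -16,"rx": 0,"ry": 0,"rz": -0.2},
    {"dx": -108,"dy": 150,"dz": -20,"rx": 0,"ry": 0,"rz": -0.25},
    {"dx": -130,"dy": 180,"dz": -24,"rx": 0,"ry": 0,"rz": -0.3},
    {"dx": -152,"dy": 210,"dz": -28,"rx": 0,"ry": 0,"rz": -0.36},
    {"dx": -174,"dy": 240,"dz": -33,"rx": 0,"ry": 0,"rz": -0.42}
  ]
}}

```text
t: 19.98
eef_pos: [660.2, -138.8, 388.9]
tcp_rot: [-3.14, 0.003, 3.067]
ft_force: [0.6, -0.5, 0.5]
opening: 0.997
```

Call:
{"api": "play_rows", "payload": {
  "increments": [
    {"dx": -20,"dy": 26,"dz": 0,"rx": 0,"ry": 0,"rz": 0},
    {"dx": -30,"dy": 40,"dz": 0,"rx": 0,"ry": 0,"rz": 0},
    {"dx": -30,"dy": 40,"dz": 0,"rx": 0,"ry": 0,"rz": 0},
    {"dx": -30,"dy": 40,"dz": 0,"rx": 0,"ry": 0,"rz": 0},
    {"dx": -30,"dy": 40,"dz": 0,"rx": 0,"ry": 0,"rz": 0}
  ]
}}

```text
t: 20.4
eef_pos: [692.3, -102.0, 388.9]
tcp_rot: [-3.14, 0.002, 3.067]
ft_force: [0.0, -0.2, -0.2]
opening: 1.001
```

Run:
```python
from h import *
w=cam("wrist"); np.save("w8.npy",w,allow_pickle=True); s=env.state(); print(s["t"],s["eef_pos"],s["tcp_rot"],s["ft_force"],s["opening"])
crop(w,"w8.png",60,140,460,240,2)
```

```text
20.45 [ 692.23495723 -102.26287     389.04754155] [-3.14026794e+00  1.99725143e-03  3.06597554e+00] [-0.12799678 -0.14620922  0.11789075] 1.0001489966433497
```

View pics/w8.png

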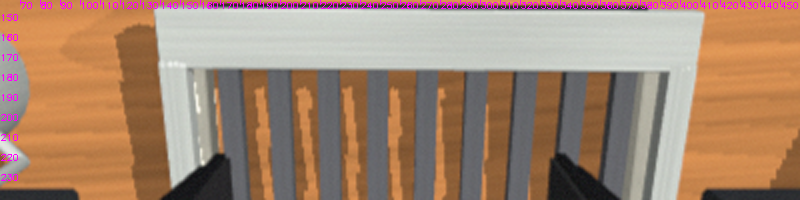

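Call:
{"api": "play_rows", "payload": {
  "increments": [
    {"dx": -5,"dy": 15,"dz": 30,"rx": 0,"ry": 0,"rz": 0},
    {"dx": -10,"dy": 30,"dz": 60,"rx": 0,"ry": 0,"rz": 0},
    {"dx": -10,"dy": 30,"dz": 80,"rx": 0,"ry": 0,"rz": 0},
    {"dx": -10,"dy": 30,"dz": 80,"rx": 0,"ry": 0,"rz": 0},
    {"dx": -10,"dy": 30,"dz": 80,"rx": 0,"ry": 0,"rz": 0},
    {"dx": -10,"dy": 30,"dz": 80,"rx": 0,"ry": 0,"rz": 0}
  ]
}}

```text
t: 20.95
eef_pos: [704.6, -74.3, 310.8]
tcp_rot: [-3.14, 0.004, 3.065]
ft_force: [0.1, -0.7, 0.4]
opening: 0.999
```

Run:
```python
from h import *
w=cam("wrist"); np.save("w9.npy",w,allow_pickle=True); s=env.state(); print(s["t"],s["eef_pos"],s["tcp_rot"],s["ft_force"],s["opening"])
crop(w,"w9.png",60,110,460,240,2)
```

```text
21.0 [704.6050325  -74.22251135 311.07131694] [-3.13990272  0.00451928  3.06487993] [ 0.25133502 -0.31730626  0.73414231] 0.9984410885390838
```

View pics/w9.png

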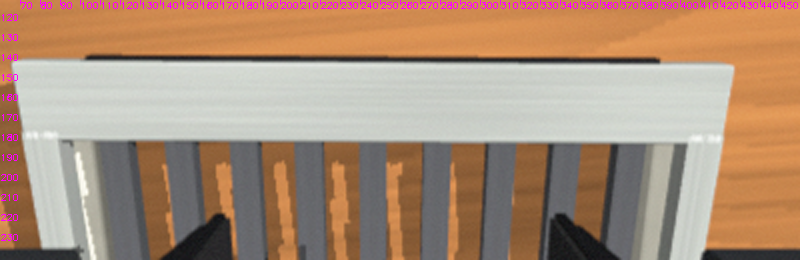

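Run:
```python
from h import *
a=np.load("w8.npy",allow_pickle=True).item(); b=np.load("w9.npy",allow_pickle=True).item()
P={}
for n,p,q in [("L",(137.5,144.5),(66.5,140)),("R",(411.5,146),(427,142.5)),("rearL",(60+218/2,140+67/2),(60+103/2,110+139/2)),("rearR",(60+668/2,140+71/2),(60+690/2,110+141/2))]:
    x,r=tri([(a,*p),(b,*q)]); P[n]=x; print(n,x.round(1),np.round(r,1).tolist())
d=P["R"]-P["L"]; print(np.linalg.norm(d), np.arctan2(-d[0],d[1]))
m=(P["L"]+P["R"])/2; print(m)
```

```text
L [ 644.3 -226.6   37.3] [[0.0, -0.6], [0.0, 0.8]]
R [666.5  63.3  51.4] [[-0.0, -0.1], [0.0, 0.1]]
rearL [ 680.7 -199.3   30.6] [[0.0, 0.1], [-0.0, -0.2]]
rearR [693.7  42.3  61.7] [[0.4, -0.6], [-0.6, 0.8]]
291.12806320117016 -0.07665061698443382
[655.41623548 -81.66457446  44.36578881]
```

Call:
{"api": "play_rows", "payload": {
  "increments": [
    {"dx": 10,"dy": -4,"dz": 10,"rx": 0,"ry": 0.04,"rz": 0},
    {"dx": 20,"dy": -8,"dz": 25,"rx": 0,"ry": 0.04,"rz": 0},
    {"dx": 31,"dy": -11,"dz": 40,"rx": 0,"ry": 0.04,"rz": 0},
    {"dx": 31,"dy": -11,"dz": 50,"rx": 0,"ry": 0.04,"rz": 0},
    {"dx": 31,"dy": -11,"dz": 50,"rx": 0,"ry": 0.04,"rz": 0},
    {"dx": 31,"dy": -11,"dz": 50,"rx": 0,"ry": 0.04,"rz": 0},
    {"dx": 31,"dy": -11,"dz": 50,"rx": 0,"ry": 0.04,"rz": 0},
    {"dx": 31,"dy": -11,"dz": 50,"rx": 0,"ry": 0.04,"rz": 0}
  ],
  "fingers": 0.0
}}

```text
t: 21.67
eef_pos: [673.7, -82.9, 262.0]
tcp_rot: [-3.14, 0.002, 3.065]
ft_force: [-0.4, -0.2, -0.9]
opening: 0.497
```

Call:
{"api": "play_rows", "payload": {
  "increments": [
    {"dx": 0,"dy": 0,"dz": 0,"rx": 0,"ry": 0,"rz": 0},
    {"dx": 0,"dy": 0,"dz": 0,"rx": 0,"ry": 0,"rz": 0},
    {"dx": 0,"dy": 0,"dz": 0,"rx": 0,"ry": 0,"rz": 0},
    {"dx": 0,"dy": 0,"dz": 0,"rx": 0,"ry": 0,"rz": 0},
    {"dx": 0,"dy": 0,"dz": 0,"rx": 0,"ry": 0,"rz": 0},
    {"dx": 0,"dy": 0,"dz": 0,"rx": 0,"ry": 0,"rz": 0},
    {"dx": 0,"dy": 0,"dz": 0,"rx": 0,"ry": 0,"rz": 0},
    {"dx": 0,"dy": 0,"dz": 0,"rx": 0,"ry": 0,"rz": 0}
  ]
}}

```text
t: 22.33
eef_pos: [673.7, -82.9, 262.0]
tcp_rot: [-3.14, 0.002, 3.065]
ft_force: [-0.2, 0.2, 0.1]
opening: 0.01
```

Run:
```python
from h import *
w=cam("wrist"); s=env.state(); print(s["t"],s["eef_pos"],s["tcp_rot"],s["ft_force"],s["opening"])
cv2.imwrite("pics/w10.png",cv2.cvtColor(w["image"],cv2.COLOR_RGB2BGR))
w=cam("scene"); crop(w,"s10.png",180,120,380,290,3)
```

```text
22.3833 [673.66812486 -82.87543337 262.02621741] [-3.13964068e+00  2.20667122e-03  3.06504622e+00] [-0.32850014 -0.8879988  -0.78047131] 0.002973176056312766
```

View pics/w10.png

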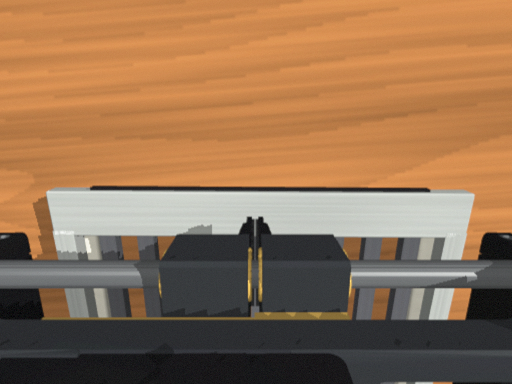

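View pics/s10.png

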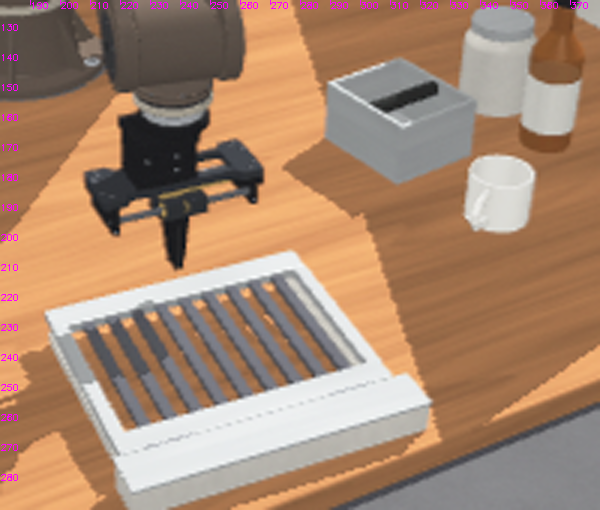

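Call:
{"api": "play_rows", "payload": {
  "increments": [
    {"dx": 0,"dy": 0,"dz": 8,"rx": 0,"ry": 0,"rz": 0},
    {"dx": 0,"dy": 0,"dz": 16,"rx": 0,"ry": 0,"rz": 0},
    {"dx": 0,"dy": 0,"dz": 22,"rx": 0,"ry": 0,"rz": 0},
    {"dx": 0,"dy": 0,"dz": 26,"rx": 0,"ry": 0,"rz": 0},
    {"dx": 0,"dy": 0,"dz": 28,"rx": 0,"ry": 0,"rz": 0},
    {"dx": 0,"dy": 0,"dz": 28,"rx": 0,"ry": 0,"rz": 0}
  ]
}}

```text
t: 22.93
eef_pos: [673.7, -83.0, 233.2]
tcp_rot: [-3.14, 0.001, 3.065]
ft_force: [-0.1, -0.3, -0.6]
opening: 0.002
```

Call:
{"api": "play_rows", "payload": {
  "increments": [
    {"dx": 0,"dy": 0,"dz": 1,"rx": 0,"ry": 0,"rz": 0},
    {"dx": 0,"dy": 0,"dz": 2,"rx": 0,"ry": 0,"rz": 0},
    {"dx": 0,"dy": 0,"dz": 3,"rx": 0,"ry": 0,"rz": 0},
    {"dx": 0,"dy": 0,"dz": 3,"rx": 0,"ry": 0,"rz": 0}
  ]
}}

```text
t: 23.27
eef_pos: [673.7, -82.9, 230.2]
tcp_rot: [-3.14, 0.001, 3.065]
ft_force: [-0.0, 0.1, -0.1]
opening: 0.002
```

Call:
{"api": "play_rows", "payload": {
  "increments": [
    {"dx": 0,"dy": 0,"dz": 1,"rx": 0,"ry": 0,"rz": 0},
    {"dx": 0,"dy": 0,"dz": 2,"rx": 0,"ry": 0,"rz": 0},
    {"dx": 0,"dy": 0,"dz": 2,"rx": 0,"ry": 0,"rz": 0}
  ]
}}

```text
t: 23.52
eef_pos: [673.7, -82.9, 228.1]
tcp_rot: [-3.14, 0.001, 3.065]
ft_force: [0.8, 0.6, 0.5]
opening: 0.003
```

Call:
{"api": "play_rows", "payload": {
  "increments": [
    {"dx": 0,"dy": 0,"dz": 1,"rx": 0,"ry": 0,"rz": 0},
    {"dx": 0,"dy": 0,"dz": 2,"rx": 0,"ry": 0,"rz": 0},
    {"dx": 0,"dy": 0,"dz": 2,"rx": 0,"ry": 0,"rz": 0}
  ]
}}

```text
t: 23.77
eef_pos: [673.6, -83.0, 226.1]
tcp_rot: [-3.14, 0.001, 3.065]
ft_force: [-0.5, -0.7, 1.9]
opening: 0.008
```

Call:
{"api": "play_rows", "payload": {
  "increments": [
    {"dx": 0,"dy": 0,"dz": 1,"rx": 0,"ry": 0,"rz": 0},
    {"dx": 0,"dy": 0,"dz": 1.5,"rx": 0,"ry": 0,"rz": 0},
    {"dx": 0,"dy": 0,"dz": 1.5,"rx": 0,"ry": 0,"rz": 0},
    {"dx": 0,"dy": 0,"dz": 1.5,"rx": 0,"ry": 0,"rz": 0}
  ]
}}

```text
t: 24.1
eef_pos: [673.6, -83.0, 224.6]
tcp_rot: [-3.14, 0.001, 3.065]
ft_force: [-3.4, 0.2, 5.1]
opening: 0.003
```

Call:
{"api": "play_rows", "payload": {
  "increments": [
    {"dx": 0,"dy": 0,"dz": 1,"rx": 0,"ry": 0,"rz": 0},
    {"dx": 0,"dy": 0,"dz": 1.5,"rx": 0,"ry": 0,"rz": 0},
    {"dx": 0,"dy": 0,"dz": 1.5,"rx": 0,"ry": 0,"rz": 0},
    {"dx": 0,"dy": 0,"dz": 1.5,"rx": 0,"ry": 0,"rz": 0}
  ]
}}

```text
t: 24.43
eef_pos: [673.5, -83.0, 223.2]
tcp_rot: [-3.14, 0.001, 3.065]
ft_force: [-2.7, -0.2, 4.9]
opening: 0.005
```

Call:
{"api": "play_rows", "payload": {
  "increments": [
    {"dx": 0,"dy": 0,"dz": 1,"rx": 0,"ry": 0,"rz": 0},
    {"dx": 0,"dy": 0,"dz": 1.5,"rx": 0,"ry": 0,"rz": 0},
    {"dx": 0,"dy": 0,"dz": 1.5,"rx": 0,"ry": 0,"rz": 0},
    {"dx": 0,"dy": 0,"dz": 1.5,"rx": 0,"ry": 0,"rz": 0}
  ]
}}

```text
t: 24.77
eef_pos: [673.4, -82.9, 222.0]
tcp_rot: [-3.14, 0.001, 3.065]
ft_force: [-3.2, 1.2, 5.9]
opening: 0.006
```

Call:
{"api": "play_rows", "payload": {
  "increments": [
    {"dx": 0,"dy": 0,"dz": 1,"rx": 0,"ry": 0,"rz": 0},
    {"dx": 0,"dy": 0,"dz": 1,"rx": 0,"ry": 0,"rz": 0},
    {"dx": 0,"dy": 0,"dz": 1,"rx": 0,"ry": 0,"rz": 0}
  ]
}}

```text
t: 25.02
eef_pos: [673.4, -82.9, 221.3]
tcp_rot: [-3.14, 0.001, 3.065]
ft_force: [-3.5, 0.2, 8.0]
opening: 0.007
```

Call:
{"api": "play_rows", "payload": {
  "increments": [
    {"dx": 0,"dy": 0,"dz": 0.5,"rx": 0,"ry": 0,"rz": 0},
    {"dx": 0,"dy": 0,"dz": 1,"rx": 0,"ry": 0,"rz": 0},
    {"dx": 0,"dy": 0,"dz": 1,"rx": 0,"ry": 0,"rz": 0}
  ]
}}

```text
t: 25.27
eef_pos: [673.3, -82.9, 220.8]
tcp_rot: [-3.14, 0.001, 3.065]
ft_force: [-3.5, 0.7, 8.3]
opening: -0.0
```

Call:
{"api": "play_rows", "payload": {
  "increments": [
    {"dx": 0,"dy": 0,"dz": 0.5,"rx": 0,"ry": 0,"rz": 0},
    {"dx": 0,"dy": 0,"dz": 1,"rx": 0,"ry": 0,"rz": 0},
    {"dx": 0,"dy": 0,"dz": 1,"rx": 0,"ry": 0,"rz": 0}
  ]
}}

```text
t: 25.52
eef_pos: [673.3, -82.9, 220.4]
tcp_rot: [-3.14, 0.001, 3.065]
ft_force: [-4.1, 1.1, 9.7]
opening: 0.005
```

Call:
{"api": "play_rows", "payload": {
  "increments": [
    {"dx": 0,"dy": 0,"dz": 1,"rx": 0,"ry": 0,"rz": 0},
    {"dx": 0,"dy": 0,"dz": 1.5,"rx": 0,"ry": 0,"rz": 0},
    {"dx": 0,"dy": 0,"dz": 1.5,"rx": 0,"ry": 0,"rz": 0},
    {"dx": 0,"dy": 0,"dz": 1.5,"rx": 0,"ry": 0,"rz": 0}
  ]
}}

```text
t: 25.85
eef_pos: [673.2, -82.9, 220.4]
tcp_rot: [-3.14, 0.001, 3.065]
ft_force: [-5.4, 1.5, 17.0]
opening: 0.007
```

Run:
```python
from h import *
w=cam("scene"); s=env.state(); print(s["t"],s["eef_pos"],s["tcp_rot"],s["ft_force"],s["opening"])
crop(w,"s11.png",180,190,340,300,5)
w=cam("wrist"); cv2.imwrite("pics/w11.png",cv2.cvtColor(w["image"],cv2.COLOR_RGB2BGR))
```

```text
25.9 [673.2115434  -82.86795882 220.380982  ] [-3.13954455e+00  1.46506429e-03  3.06521051e+00] [-7.38834808  0.63575472 16.39972324] 0.003686347681689785
```

View pics/s11.png

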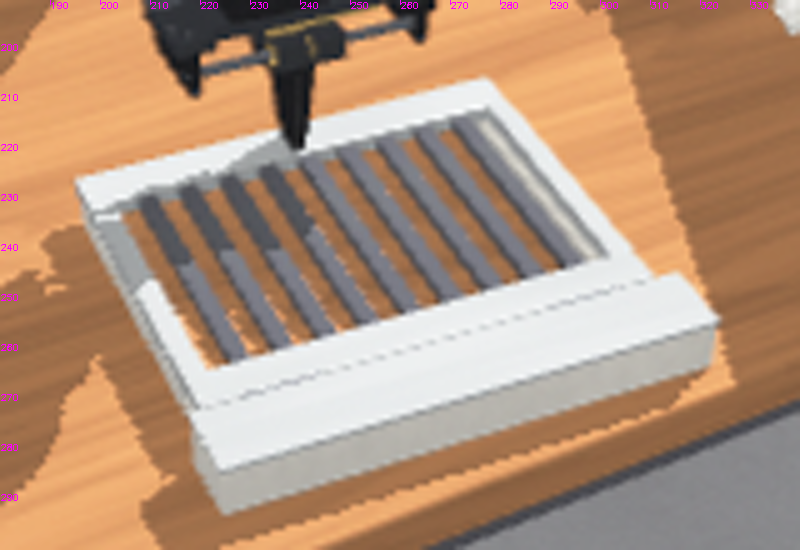

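View pics/w11.png

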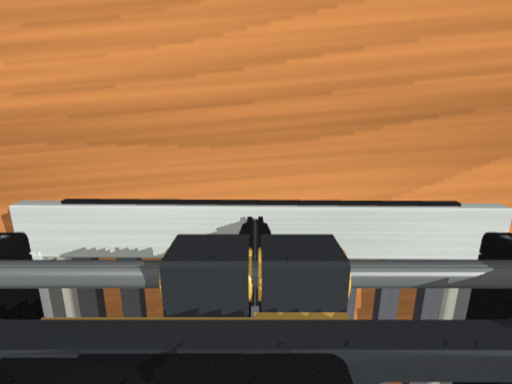

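z stays at 220.4 mm while the force climbs from 9.7 to 17 N, so it is on the stop. One slightly firmer check to confirm.

Call:
{"api": "play_rows", "payload": {
  "increments": [
    {"dx": 0,"dy": 0,"dz": 1.5,"rx": 0,"ry": 0,"rz": 0},
    {"dx": 0,"dy": 0,"dz": 2,"rx": 0,"ry": 0,"rz": 0},
    {"dx": 0,"dy": 0,"dz": 2,"rx": 0,"ry": 0,"rz": 0},
    {"dx": 0,"dy": 0,"dz": 2,"rx": 0,"ry": 0,"rz": 0}
  ]
}}

```text
t: 26.28
eef_pos: [673.1, -82.8, 220.3]
tcp_rot: [-3.139, 0.002, 3.065]
ft_force: [-8.8, 1.9, 21.5]
opening: 0.003
```

Firmly stopped at 21.5 N. Retreating straight up, easing off gently first.

Call:
{"api": "play_rows", "payload": {
  "increments": [
    {"dx": 0,"dy": 0,"dz": -1,"rx": 0,"ry": 0,"rz": 0},
    {"dx": 0,"dy": 0,"dz": -3,"rx": 0,"ry": 0,"rz": 0},
    {"dx": 0,"dy": 0,"dz": -10,"rx": 0,"ry": 0,"rz": 0},
    {"dx": 0,"dy": 0,"dz": -35,"rx": 0,"ry": 0,"rz": 0},
    {"dx": 0,"dy": 0,"dz": -65,"rx": 0,"ry": 0,"rz": 0},
    {"dx": 0,"dy": 0,"dz": -91,"rx": 0,"ry": 0,"rz": 0},
    {"dx": -31,"dy": 8,"dz": -91,"rx": 0,"ry": 0,"rz": 0},
    {"dx": -31,"dy": 8,"dz": -91,"rx": 0,"ry": 0,"rz": 0}
  ]
}}

```text
t: 26.95
eef_pos: [707.2, -76.5, 313.9]
tcp_rot: [-3.139, 0.008, 3.066]
ft_force: [0.7, 0.1, -0.4]
opening: 0.004
```

Call:
{"api": "play_rows", "payload": {
  "increments": [
    {"dx": 0,"dy": 0,"dz": 0,"rx": 0,"ry": 0,"rz": 0},
    {"dx": 0,"dy": 0,"dz": 0,"rx": 0,"ry": 0,"rz": 0},
    {"dx": 0,"dy": 0,"dz": 0,"rx": 0,"ry": 0,"rz": 0}
  ]
}}

```text
t: 27.2
eef_pos: [706.9, -76.5, 313.5]
tcp_rot: [-3.139, 0.007, 3.066]
ft_force: [-0.9, -0.9, 0.4]
opening: 0.003
```

Run:
```python
from h import *
w=cam("wrist"); s=env.state(); print(s["t"],s["eef_pos"],s["tcp_rot"],s["ft_force"],s["opening"])
crop(w,"w12.png",60,110,460,240,2)
w=cam("scene"); crop(w,"s12.png",90,150,330,300,3)
t=cam("top"); cv2.imwrite("pics/t12.png",cv2.cvtColor(t["image"],cv2.COLOR_RGB2BGR))
```

```text
27.25 [706.84471394 -76.59574438 313.44311256] [-3.13904714  0.00726178  3.06544433] [0.11361327 0.1580767  0.09789952] 0.0009772517946238983
```

View pics/w12.png

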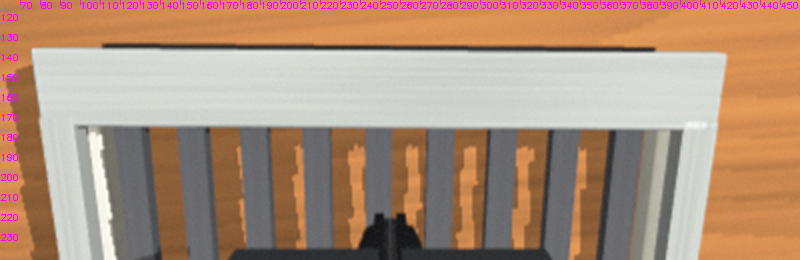

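View pics/s12.png

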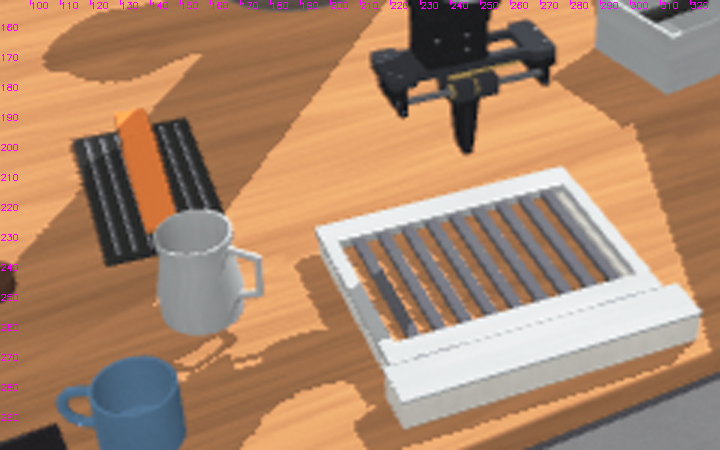

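View pics/t12.png

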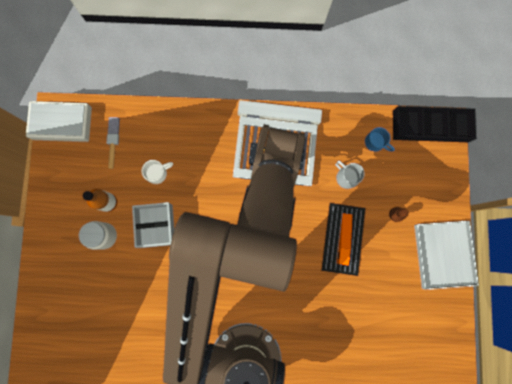

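Run:
```python
from cell import env
print(env.job_done(), env.state()["t"])
```

```text
the job is handed in; nothing more can be done
the job is handed in; nothing more can be done
```

The wedge is out and lying flat on the mat, and the grating is shut. I handed the job in at about 27 s of the 67 s allowed.

- **Pulling the wedge out:** I gripped it by the heel block and drew it out along its own length in 13 tugs of 12 mm. Each was followed by a pause of roughly half a second. Wrist forces read between moves stayed under 8 N, and the grip opening did not change, so it did not slip.
- **Laying it down:** I lifted it about 30 mm only once it was clear of the grating. I set it on the mat with about 6 N of contact and released it. The wrist and top pictures show it flat, with mat visible all round.
- **Shutting the grating:** I pressed the middle of the front bar with closed fingertips. It moved at about 5 to 10 N, then stopped: the fingertips stayed at about 30.3 mm while the force rose from 9.7 to 21.5 N. The bar's top should be 30 mm when shut. After I backed off, the pictures still show it down.
- **Other objects:** the pitcher, mug, tamper, syrup bottle and canister are at the same top-view pixels as at the start. The robot was touching nothing at the end.

**Check that disagreed:** my two-view height for the grating's front edge before pressing was noisy. It gave 37 mm on one side and 51 mm on the other, against the 36 to 41 mm expected. I relied on the contact force instead, which placed the top at about 36 mm.

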